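# Lay the next serving board at the self-service counter

## Robot

A 6-joint arm with a two-finger parallel gripper is mounted at the origin on the work surface. World frame = base frame: x ahead of the robot, y to its left, z up, the work surface at z = 0. Lengths are in m, angles in degrees, forces in N, time in s.
With the tool pointing down it reaches from about 0.35 to 1 m from the base axis. Payload 7.1 kg.
Tool frame: the origin (TCP) lies at the very end of the fingers, on their centre line; the grasp point (between the pads) lies 19 mm behind it; y points along the fingers, z is the direction in which the jaws open and shut, and the axes are right-handed (so a half turn about y gives the same grasp; the last joint's range is limited). The gripper opens to 85 mm and grips with 20 to 120 N. Pads are 22 mm wide; open, the fingers measure 114 mm over their backs; the gripper's body (76 mm by 85 mm) begins 54 mm behind the grasp point. The pads swing forward as they close: fully open they stand 13 mm farther back than shut.
Start: joints at [63.312, 24.242, 93.386, -0, 62.372, -1.089], TCP at [0.27, 0.564, 0.231] pointing down, gripper open.
Joint ranges: [-172.04, 172.04], [-51.8, 120.97], [4.93, 147.93], [-75.15, 255.16], [6.16, 154.13], [-145.62, 145.62]. Speed limits (degrees/s): [136.94, 136.94, 172.46, 180, 180, 180].

## Interface

Orientations are given as a 3x3 rotation matrix whose columns are the frame's x, y, z axes.
In Python, from workcell import env, viewer gives the robot as it stands.
- The arm moves only by the tool move_arm, never from a script. Its argument "deltas" is a list that holds one entry, the list of rows, each a list of 7 numbers: the shift along the tool's x, y, z in mm, then the turn, a rotation vector about the tool's x, y, z in rad, then the opening in per cent of the stroke, from 0 (shut) to 100 (fully open). A call has exactly 8 rows; each row shifts and turns the commanded pose from where the row before left it, along the tool's axes as they then stand; what a row does not reach is not made up. A row lasts 1/10 s, in which the tool goes at most 50 mm and 8.59 degrees, less where a joint would pass 70% of its speed; a pose out of reach is approached as far as the arm can. A call with a gripper value outside its range is refused whole. The fingers move at their own pace and stop on an object; the grip force is fixed at half the most. Time passes only in rows, so rows that do not move let the fingers close, or fill a call up. It gives the time, the measured TCP pose, the force and the opening at its end, in the units of the state.
- env.sense(): the state, without advancing time (a new reading comes with each control period).
- viewer.capture(name): name is "scene" or "top" or "wrist"; returns a dict with "frame" (384x512x3 uint8, red, green, blue), "mtx" (3x3 intrinsics, pixels), "rvec" (rotation vector, rad) and "tvec" (3), from world to camera coordinates, as OpenCV has them. Camera axes: x right, y down, z forward; pixel columns grow to the right and rows downward; lengths in m; the calibration is good to about 2 mm. The wrist camera is an equidistant fisheye: a pixel r from the principal point sees the ray r / f radians off the axis. A picture is of the moment at which its call begins. There is no depth.
- env.finish_job(): hands the job in, once; it reports no verdict.
The state is a dict: "t": time; "q": joint angles; "qd": joint speeds; "joint_torque": joint torques, N m; "eef_pos": TCP position; "ee_rot": TCP orientation; "force": force on the tool from outside, world axes, zero at the start; "wrist_torque": the same for the moment, N m; "opening": finger opening in m.
Only numpy, scipy, OpenCV 4.12 (cv2) and the standard library are available. Lean on these libraries where they do the work, as an engineer would, in place of code of your own. Each camera call takes 0.05 s, during which the arm holds its last target.

## Task

Lay the next guest's place at the serving-board station: slide the top board off the stack, pressing only lightly and not lifting it, on to the landing shelf until it lies flat and square against the end stop, and leave the boards below it as they are. Then stand the upright tumbler on that board, without tipping the tumbler or disturbing the other things on the counter.

Things in the scene. Friction and masses are not known exactly. Their poses are not given: they have to be found in the camera images.
- station: Fixed steel station on the counter: a walled well with a stack of flat boards at its +y end, a flat landing shelf at its -y end. Origin: on the counter, mid-width, under the mouth of the well (y = 0). y runs along the station, z up, x across it, away from the robot. Sheet 4 to 5 mm thick; boards slide on it with friction about 0.3.
- well_mid (a point): Middle of the well's floor, 22 mm above the counter, at station y = 77.5 mm. The well is 211 mm wide (x) and reaches from station y = 0, where it is open to the shelf, to 155 mm. Its side and back walls stand to 63 mm above the counter, 16 mm over the full stack, so the top board's edges cannot be got at (the back wall is notched at |x| < 38 mm, down to 32 mm).
- stop_mid (a point): On the landing shelf's surface, 35.5 mm above the counter, at the middle of the end stop's inner face (station x = 0, y = -185 mm). The shelf runs from station y = 0 to -185 mm, 228 mm wide between flanges 49 mm above the counter. The stop: two upright plates, tops 68 mm above the counter, with a thumb notch between them at |x| < 31 mm.
- board_1: Top board of five: flat plain wood laminate, 200 mm (x) by 150 mm (y) by 5 mm, about 0.21 kg. Origin: centre of its underside. In the stack its underside is 42 mm above the counter, centre near station x = 0, y = 77.5 mm, loose by 5.5 mm either side and 2.5 mm at the back. Home at the stop: centre at station y = -110 mm, underside 35.5 mm above the counter, tail 35 mm clear of the well.
- board_1_top (a point): Centre of the top board's upper face, 47 mm above the counter in the stack, 40.5 mm home. Hard: it glides on boards and steel with friction about 0.3, fingertips hold it at about 0.6, so 4 to 9 N of press carry it. Over 25 N from the fingers, shocks too, marks it: touch down at 2 to 3 mm/s. Drawn to station -y, it tips on to the shelf, 6.5 mm down, when over half out; its tail drops off after 150 mm.
- board_2: Second board, same size and weight, loose: only friction keeps it from following the top board, as the shelf's surface lies 1.5 mm below its underside. Origin: centre of its underside, 37 mm above the counter.
- board_3: The third board, same size, underside 32 mm above the counter.
- board_4: The fourth board, same size, underside 27 mm above the counter.
- board_5: The lowest board, same size, on the floor of the well, 22 mm above the counter.
- tumbler: The only tumbler that stands upright on the counter: amber plastic, 100 mm high, 64 mm across the rim, 51 mm across the foot, wall 3 mm, open on top, about 0.1 kg, stiff enough for a firm grip. Origin: centre of its foot; z up. It stands left or right of the station.
- upturned_1: Amber tumbler standing upside down on the rubber draining mat on the right; leave alone. Origin: centre of its mouth rim, on the mat.
- upturned_2: The other upside-down tumbler on the mat; leave alone.
- salt: White ceramic salt pot, 42 mm across, 74 mm high, on the other side of the station from the tumbler; leave alone. Origin: centre of its foot.
- pepper: Glass pepper pot with steel cap, 40 mm across, 64 mm high, close beside the landing shelf on its far side; leave alone.
- picks: Clear plastic box of toothpicks, 56 x 85 x 30 mm, close beside the well on the robot's side; leave alone.
- sauce: White sauce bottle with pointed grey nozzle, 54 mm across, 170 mm high, to the left; leave alone.
Mind the look-alikes: they are no part of the job. What is shaped like the board_1 but turquoise or yellow is not meant. Leave any blue look-alike of the tumbler alone.

How it is judged (in metres and radians):
On the way:
1. the top board lies flat on the landing shelf, square against the end stop, and the boards below are where they were (y of board_1 in the frame of station between -0.116 and -0.105 m and x of board_1 in the frame of station between -0.015 and 0.015 m and z of board_1 in the frame of station between 0.0325 and 0.0385 m and angle between board_1's own z axis and vertical below 0.03 rad and angle between the x axis of board_1 and the x axis of station, either way round below 0.05 rad and linear speed of board_1 below 0.02 m/s and distance of each of board_2, board_3, board_4, board_5 from where it was at the start of the episode below 0.008 m), for 0.2 s.
At the end, for the whole second after the job is handed in: The former top board lies at rest on the landing shelf, within 5 mm of the end stop, within 15 mm of the middle of the shelf and within 0.05 rad of square; the tumbler stands upright and at rest with its whole foot on that board; the other four boards have moved less than 8 mm (all of step 1 and z of tumbler in the frame of board_1 between 0.002 and 0.009 m and x of tumbler in the frame of board_1 between -0.072 and 0.072 m and y of tumbler in the frame of board_1 between -0.047 and 0.047 m and angle between tumbler's own z axis and vertical below 0.08 rad and linear speed of tumbler below 0.02 m/s); the robot touches nothing.
It fails at once if the fingers load the top board with more than 25 N (contact force between the fingers and board_1 above 25 N).
It fails at once if the top board is lifted more than 15 mm above its place on the stack (z of board_1 in the frame of station above 0.057 m).
It fails at once if a board below is moved more than 8 mm (distance of any of board_2, board_3, board_4, board_5 from where it was at the start of the episode above 0.008 m).
It fails at once if the tumbler is tipped by more than 30 degrees (angle between tumbler's own z axis and vertical above 0.52 rad).
It fails at once if something else on the counter is moved by more than 20 mm (distance of any of salt, pepper, picks, sauce, upturned_1, upturned_2 from where it was at the start of the episode above 0.02 m).
It also fails if it takes over 72 s, if anything falls off the work surface, if the arm or the gripper's body presses on something with over 40 N, if the wrist force passes 120 N, or if a joint passes its speed limit or range.

## Working session

There is one attempt and no reset: what is moved stays moved. The work goes in short steps, Python scripts to look and compute and a tool call to move; the robot and the scene stay as the last step left them, time stands still between calls to the robot, and variables do not carry over. Pictures are saved under pics/ and viewed, and the job is handed in when it is done.

Besides the shell and the picture viewer there is one more tool, called as name(argument=value, ...) on one line, values as JSON. move_arm: Moves the arm, as the interface text tells. Its arguments: {"type":"object","properties":{"deltas":{"type":"array","items":{"type":"array","items":{"type":"array","items":{"type":"number"}}}}},"required":["deltas"]}

```bash
mkdir -p pics; ls; python3 - <<'E'
from workcell import env, viewer
import cv2
s=env.sense()
for k,v in s.items(): print(k,v)
for n in ["scene","top","wrist"]:
    c=viewer.capture(n)
    cv2.imwrite(f"pics/{n}0.png",c["frame"][:,:,::-1])
    print(n,c["mtx"].tolist(),c["rvec"],c["tvec"])
E
```

```text
pics
t 0.0
q [ 6.33125440e+01  2.42848830e+01  9.34319884e+01  6.88445000e-04
  6.23708973e+01 -1.08720612e+00]
qd [-0.01149166 -0.04369514  0.1206672  -0.00676313  0.04813897  0.02946139]
joint_torque [ 1.70356408e-03 -5.57403946e+01 -2.81732690e+01  4.25711664e-05
  7.59431859e-03 -1.47604442e-05]
eef_pos [0.26977178 0.56317736 0.23053694]
ee_rot [[ 9.01828217e-01 -6.97502728e-04  4.32094180e-01]
 [-4.32094741e-01 -1.36388377e-03  9.01827187e-01]
 [-3.97006842e-05 -9.99998827e-01 -1.53137613e-03]]
force [-0.69937549 -0.01833254 -0.65928114]
wrist_torque [ 0.00125658 -0.03920733 -0.02014371]
opening 0.08533431633453681
scene [[477.06163458986765, 0.0, 260.2710968441329], [0.0, 477.06163458986765, 186.93788287943258], [0.0, 0.0, 1.0]] [ 2.1160135   0.50390808 -0.28744814] [-0.42738476 -0.09241689  1.63347331]
top [[402.65048129268723, 0.0, 255.07020938869093], [0.0, 402.65048129268723, 193.71033427974803], [0.0, 0.0, 1.0]] [ 2.17513307 -2.17591561  0.07479885] [-0.02353853  0.47553652  1.30433557]
wrist [[297.3186396354542, 0.0, 257.12759740608476], [0.0, 297.3186396354542, 188.9503515491332], [0.0, 0.0, 1.0]] [-2.42799847 -1.52833936 -0.23855241] [-0.6244721  -0.03800016  0.37949712]
```

View pics/scene0.png

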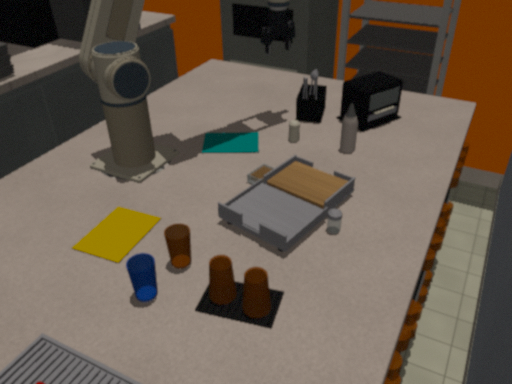

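View pics/top0.png

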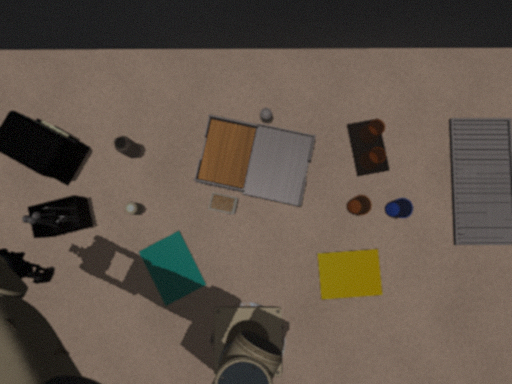

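View pics/wrist0.png

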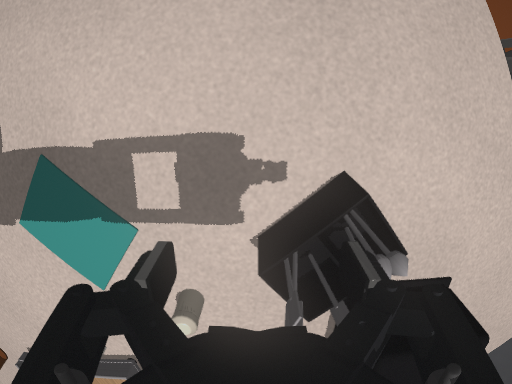

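The three views show the following:
- **Station:** top (255,160). The wood stack is on its left (+y) side at (227,155) and the shelf on its right at (280,165).
- **Tumbler candidates:** amber one standing apart at top (358,205) / scene (178,245), blue one at (398,208), and two amber ones on the mat at (376,128) and (377,155).
- **Board look-alikes:** turquoise (173,268) and yellow (350,274).

I'll choose the wood board in the well and the amber tumbler off the mat, and check both with close crops.

```bash
cat > h.py <<'E'
from workcell import env, viewer
import cv2, numpy as np
def cap(n):
    c=viewer.capture(n); c["R"]=cv2.Rodrigues(np.array(c["rvec"],float))[0]; c["t"]=np.array(c["tvec"],float).ravel(); c["n"]=n; return c
def ray(c,uv):
    K=np.array(c["mtx"]); x=(uv[0]-K[0,2])/K[0,0]; y=(uv[1]-K[1,2])/K[1,1]
    if c["n"]=="wrist":
        r=np.hypot(x,y); d=np.array([np.sin(r)*x/max(r,1e-9),np.sin(r)*y/max(r,1e-9),np.cos(r)])
    else: d=np.array([x,y,1.])
    return -c["R"].T@c["t"], c["R"].T@d
def onz(c,uv,z):
    o,d=ray(c,uv); return o+d*(z-o[2])/d[2]
def proj(c,P):
    K=np.array(c["mtx"]); p=c["R"]@np.asarray(P,float)+c["t"]
    if c["n"]=="wrist":
        rr=np.hypot(p[0],p[1]); th=np.arctan2(rr,p[2]); s=th/max(rr,1e-9); return np.array([K[0,0]*p[0]*s+K[0,2],K[1,1]*p[1]*s+K[1,2]])
    return np.array([K[0,0]*p[0]/p[2]+K[0,2],K[1,1]*p[1]/p[2]+K[1,2]])
def crop(c,x0,y0,x1,y1,s,name):
    im=c["frame"][y0:y1,x0:x1,::-1]; im=cv2.resize(im,None,fx=s,fy=s,interpolation=cv2.INTER_CUBIC); cv2.imwrite("pics/"+name,im)
def st():
    s=env.sense(); print("t",round(s["t"],2),"pos",np.round(s["eef_pos"],4),"F",np.round(s["force"],2),"op",round(s["opening"],4)); return s
E
python3 - <<'E'
from h import *
c=cap("top"); s=cap("scene")
crop(c,190,100,330,220,5,"t1.png"); crop(s,110,200,300,330,4,"s1.png"); crop(s,210,145,370,255,5,"s2.png")
hsv=cv2.cvtColor(c["frame"],cv2.COLOR_RGB2HSV)
for p in [(227,155),(358,205),(280,165),(376,128)]: print(p,hsv[p[1],p[0]])
E
```

```text
(227, 155) [ 14 146 122]
(358, 205) [ 12 191  84]
(280, 165) [  4  16 114]
(376, 128) [  5 152  42]
```

View pics/t1.png

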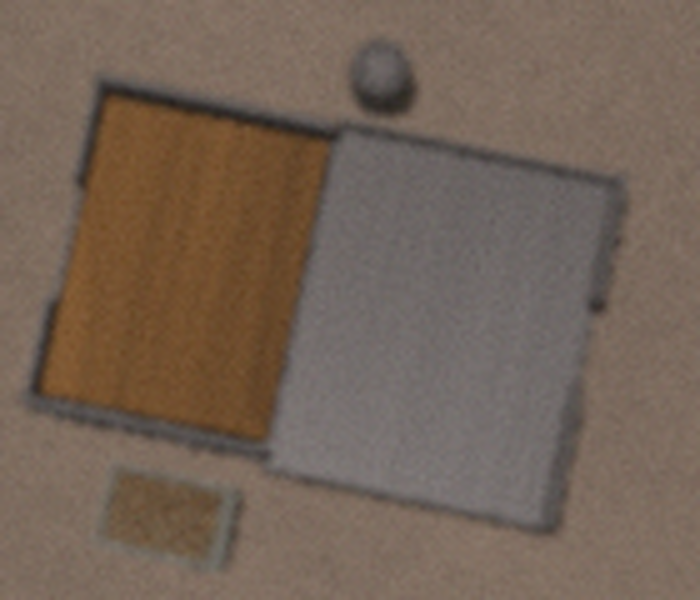

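View pics/s1.png

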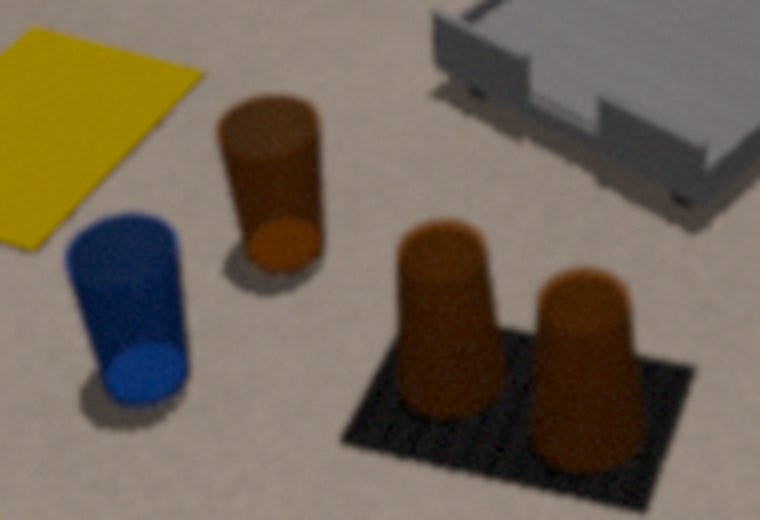

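View pics/s2.png

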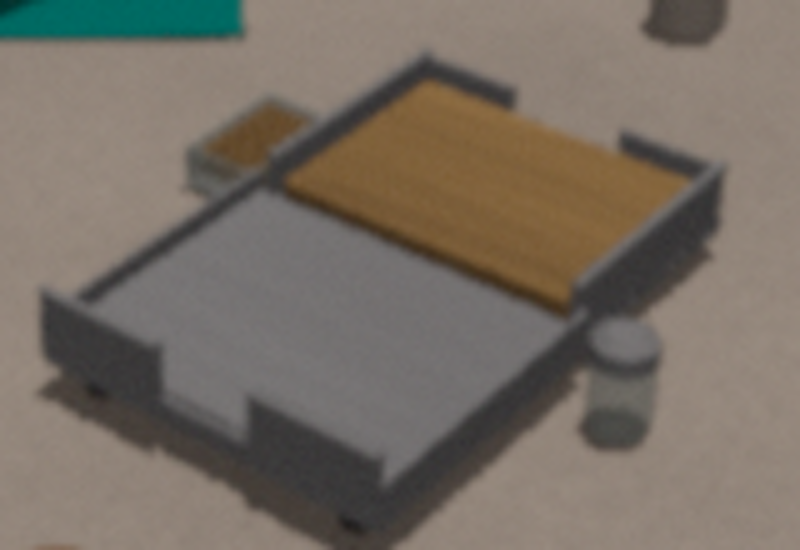

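The crops confirm the wood board in the well (t1 (190,270)) and the upright amber tumbler (s1 (270,130), open rim up, off the mat). Next I measure both.

```bash
python3 - <<'E'
from h import *
c=cap("top"); s=cap("scene")
for k in (c,s): print(k["n"],"cam at",np.round(-k["R"].T@k["t"],3))
f=lambda p:(190+(p[0]+.5)/5-.5,100+(p[1]+.5)/5-.5)
def show(name,p,z): print(name,np.round(onz(c,f(p),z),4))
show("backwall far",(100,80),.063);show("backwall near",(28,403),.063)
show("mouth far",(343,124),.063);show("mouth near",(270,462),.063)
show("stop far outer",(622,178),.068);show("stop near outer",(552,528),.068)
# wood
def wood(k,lo,hi,roi):
    hsv=cv2.cvtColor(k["frame"],cv2.COLOR_RGB2HSV); m=cv2.inRange(hsv,lo,hi); z=np.zeros_like(m);x0,y0,x1,y1=roi; z[y0:y1,x0:x1]=m[y0:y1,x0:x1]; return z
m=wood(c,(8,100,70),(20,255,255),(190,100,270,195))
cs=max(cv2.findContours(m,cv2.RETR_EXTERNAL,cv2.CHAIN_APPROX_NONE)[0],key=cv2.contourArea)
P=np.array([onz(c,p,.047)[:2] for p in cs[:,0,:]],np.float32)
r=cv2.minAreaRect(P); print("wood rect",r, cv2.boxPoints(r).round(4).tolist())
# tumbler: rim in scene/top
for k,roi in((c,(335,185,380,225)),(s,(160,215,198,275))):
    hsv=cv2.cvtColor(k["frame"],cv2.COLOR_RGB2HSV); m=wood(k,(3,120,20),(22,255,255),roi)
    x,y,w,h=cv2.boundingRect(m); print(k["n"],"tumb bbox",x,y,w,h,m.sum()/255)
crop(c,330,180,385,230,12,"t2.png")
E
```

```text
top cam at [ 0.37  -0.038  1.338]
scene cam at [ 1.034 -1.052  0.826]
backwall far [0.7252 0.1227 0.063 ]
backwall near [0.5154 0.1668 0.063 ]
mouth far [ 0.6959 -0.0343  0.063 ]
mouth near [0.4775 0.0123 0.063 ]
stop far outer [ 0.659  -0.2126  0.068 ]
stop near outer [ 0.4352 -0.1659  0.068 ]
wood rect ((0.6063491106033325, 0.06899211555719376), (0.1513877809047699, 0.2013891637325287), 77.7076416015625) [[0.4918000102043152, 0.016499999910593033], [0.6886000037193298, -0.026399999856948853], [0.7208999991416931, 0.12150000035762787], [0.5241000056266785, 0.16439999639987946]]
top tumb bbox 347 195 24 20 325.0
scene tumb bbox 160 218 31 51 898.0
```

View pics/t2.png

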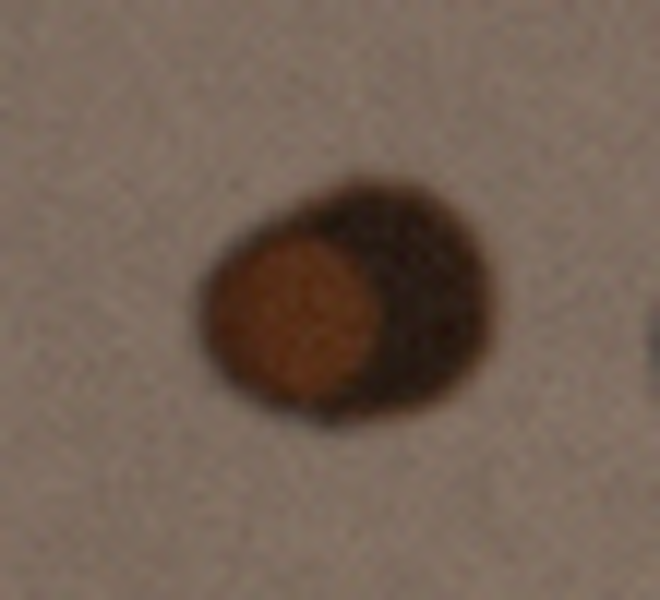

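```bash
python3 - <<'E'
from h import *
c=cap("top"); s=cap("scene")
print("rim",onz(c,(330+(368.5)/12-.5,180+300.5/12-.5),.1).round(4),"foot",onz(c,(330+292.5/12-.5,180+318.5/12-.5),.004).round(4))
# scene s1 crop x4 off(110,200): foot ellipse centre (284,246), rim centre (270,128)
print("scene rim",onz(s,(110+270.5/4-.5,200+128.5/4-.5),.1).round(4),"foot",onz(s,(110+284.5/4-.5,200+246.5/4-.5),.004).round(4))
g=lambda p:(210+(p[0]+.5)/5-.5,145+(p[1]+.5)/5-.5)
for n,p,z in [("stopL top outer",(42,292),.068),("stop near notch",(160,350),.068),("stop far notch",(250,398),.068),("stop far",(383,462),.068),
 ("back near top",(428,57),.063),("back far top",(722,165),.063),("board front near",(288,183),.047),("board front far",(572,303),.047),("notch near back",(514,95),.063),("notch far back",(624,135),.063)]:
    print(n,onz(s,g(p),z).round(4))
o=c
for n,p,z in [("salt",(133,209),.037),("sauce",(125,145),.1),("pepper",(266,115),.06),("blue",(398,208),.05),("up1",(377,155),.05),("up2",(376,128),.05)]: print(n,onz(c,p,z).round(3))
E
```

```text
rim [ 0.4355 -0.3472  0.1   ] foot [ 0.4356 -0.3502  0.004 ]
scene rim [ 0.4379 -0.3522  0.1   ] foot [ 0.436  -0.3525  0.004 ]
stopL top outer [ 0.4397 -0.1704  0.068 ]
stop near notch [ 0.5229 -0.1877  0.068 ]
stop far notch [ 0.584  -0.2029  0.068 ]
stop far [ 0.6662 -0.2191  0.068 ]
back near top [0.5228 0.1626 0.063 ]
back far top [0.7295 0.1221 0.063 ]
board front near [0.4972 0.0144 0.047 ]
board front far [ 0.6928 -0.0254  0.047 ]
notch near back [0.5894 0.1429 0.063 ]
notch far back [0.6663 0.1284 0.063 ]
salt [0.425 0.372 0.037]
sauce [0.622 0.382 0.1  ]
pepper [ 0.727 -0.059  0.06 ]
blue [ 0.427 -0.48   0.05 ]
up1 [ 0.598 -0.417  0.05 ]
up2 [ 0.686 -0.416  0.05 ]
```

```bash
cat >> h.py <<'E'
def plan(target,zang,n):
    s=env.sense(); R=np.array(s["ee_rot"]); p=np.array(s["eef_pos"])
    cur=np.degrees(np.arctan2(R[1,2],R[0,2])); d=(zang-cur+180)%360-180
    print("yaw",round(cur,2),"turn",round(d,2)); D=(np.array(target)-p)/n
    th=np.radians(-d)/n
    # ideal frames (pointing straight down)
    for i in range(n):
        a=np.radians(cur+d*i/n); z=np.array([np.cos(a),np.sin(a),0]); y=np.array([0,0,-1.]); x=np.cross(y,z)
        print([round(1000*float(D@v),1) for v in (x,y,z)]+[0,round(th,4),0])
O=np.array([0.5895,-0.007]); A=np.radians(12.1)
U=np.array([np.cos(A),-np.sin(A)]); V=np.array([np.sin(A),np.cos(A)])
def w2s(p): d=np.array(p)[:2]-O; return np.array([d@U,d@V])
def s2w(x,y): return O+x*U+y*V
E
python3 - <<'E'
from h import *
plan([.608,.0685,.2],-12.1,16)
E
```

```text
yaw 64.4 turn -76.5
[32.4, 2.0, -18.8, 0, np.float64(0.0834), 0]
[33.9, 2.0, -16.0, 0, np.float64(0.0834), 0]
[35.1, 2.0, -13.1, 0, np.float64(0.0834), 0]
[36.1, 2.0, -10.2, 0, np.float64(0.0834), 0]
[36.8, 2.0, -7.1, 0, np.float64(0.0834), 0]
[37.3, 2.0, -4.0, 0, np.float64(0.0834), 0]
[37.5, 2.0, -0.9, 0, np.float64(0.0834), 0]
[37.4, 2.0, 2.2, 0, np.float64(0.0834), 0]
[37.1, 2.0, 5.3, 0, np.float64(0.0834), 0]
[36.5, 2.0, 8.4, 0, np.float64(0.0834), 0]
[35.7, 2.0, 11.4, 0, np.float64(0.0834), 0]
[34.6, 2.0, 14.3, 0, np.float64(0.0834), 0]
[33.3, 2.0, 17.2, 0, np.float64(0.0834), 0]
[31.7, 2.0, 19.9, 0, np.float64(0.0834), 0]
[30.0, 2.0, 22.5, 0, np.float64(0.0834), 0]
[28.0, 2.0, 24.9, 0, np.float64(0.0834), 0]
```

move_arm(deltas=[[[32,2,-19,0,0.083,0,60],[34,2,-16,0,0.083,0,60],[35,2,-13,0,0.083,0,60],[36,2,-10,0,0.083,0,60],[37,2,-7,0,0.083,0,60],[37,2,-4,0,0.083,0,60],[37.5,2,-1,0,0.083,0,60],[37.5,2,2,0,0.083,0,60]]])

```text
t: 1.25
eef_pos: [0.4398, 0.3152, 0.2154]
ee_rot: [[0.441, 0.0, 0.898], [-0.898, 0.0, 0.441], [-0.0, -1.0, 0.0]]
force: [0.8, -0.2, 0.1]
opening: 0.051
```

move_arm(deltas=[[[37,2,5,0,0.083,0,60],[36.5,2,8.5,0,0.083,0,60],[36,2,11.5,0,0.083,0,60],[34.5,2,14,0,0.083,0,60],[33,2,17,0,0.083,0,60],[32,2,20,0,0.083,0,60],[30,2,22.5,0,0.083,0,60],[28,2,25,0,0.083,0,60]]])

```text
t: 2.05
eef_pos: [0.6097, 0.0681, 0.1993]
ee_rot: [[-0.206, 0.0, 0.979], [-0.979, 0.0, -0.206], [-0.0, -1.0, 0.0]]
force: [0.7, -0.3, -0.3]
opening: 0.0511
```

```bash
python3 - <<'E'
from h import *
s=st(); print(np.round(s["ee_rot"],3).tolist(), w2s(s["eef_pos"]))
c=cap("wrist"); cv2.imwrite("pics/w1.png",c["frame"][:,:,::-1]); print(c["rvec"],c["tvec"],"cam",-c["R"].T@c["t"])
st()
E
```

```text
t 2.05 pos [0.6097 0.0681 0.1993] F [ 0.71 -0.26 -0.33] op 0.0511
[[-0.206, 0.0, 0.979], [-0.979, 0.0, -0.206], [-0.0, -1.0, 0.0]] [0.0039765  0.07765896]
[-2.81838755  0.29441483  0.04450395] [-0.58145854  0.15443307  0.40712803] cam [0.62456857 0.14510418 0.34140257]
t 2.1 pos [0.6128 0.0641 0.1993] F [ 2.98 -2.92  0.98] op 0.0514
```

View pics/w1.png

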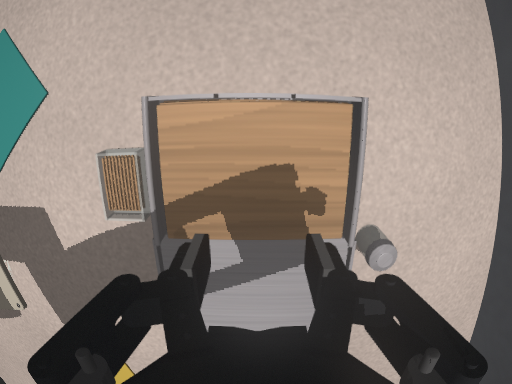

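```bash
python3 - <<'E'
from h import *
c=cap("wrist"); s=st(); s=st(); c=cap("wrist"); s=st(); print(np.round(s["ee_rot"],4).tolist(), w2s(s["eef_pos"]))
cv2.imwrite("pics/w2.png",cv2.resize(c["frame"][80:290,130:390,::-1],None,fx=3,fy=2.8,interpolation=cv2.INTER_CUBIC))
hsv=cv2.cvtColor(c["frame"],cv2.COLOR_RGB2HSV)
m=cv2.inRange(hsv,(6,90,40),(22,255,255)); m[:,:145]=0; m[:90]=0;m[260:]=0; m[:,365:]=0
m=cv2.morphologyEx(m,cv2.MORPH_CLOSE,np.ones((5,5)))
cs=max(cv2.findContours(m,cv2.RETR_EXTERNAL,cv2.CHAIN_APPROX_NONE)[0],key=cv2.contourArea)
print(cv2.boundingRect(cs))
P=np.array([onz(c,p,.047)[:2] for p in cs[:,0,:]],np.float32)
r=cv2.minAreaRect(P); print(r, cv2.boxPoints(r).round(4).tolist())
np.savez("w2.npz",**{k:c[k] for k in("mtx","R","t","frame")})
E
```

```text
t 2.15 pos [0.6112 0.0661 0.1992] F [-0.85  0.2  -1.09] op 0.0512
t 2.15 pos [0.6112 0.0661 0.1992] F [-0.85  0.2  -1.09] op 0.0512
t 2.2 pos [0.6098 0.0678 0.1991] F [-0.61  0.25 -0.21] op 0.0513
[[-0.2054, 0.0002, 0.9787], [-0.9787, -0.0, -0.2054], [-0.0, -1.0, 0.0002]] [0.00415414 0.07734838]
(155, 98, 196, 140)
((0.6057735681533813, 0.07004928588867188), (0.1503768414258957, 0.19839225709438324), 77.89940643310547) [[0.49300000071525574, 0.01730000041425228], [0.6869999766349792, -0.024299999698996544], [0.718500018119812, 0.12280000001192093], [0.5245000123977661, 0.16439999639987946]]
```

View pics/w2.png

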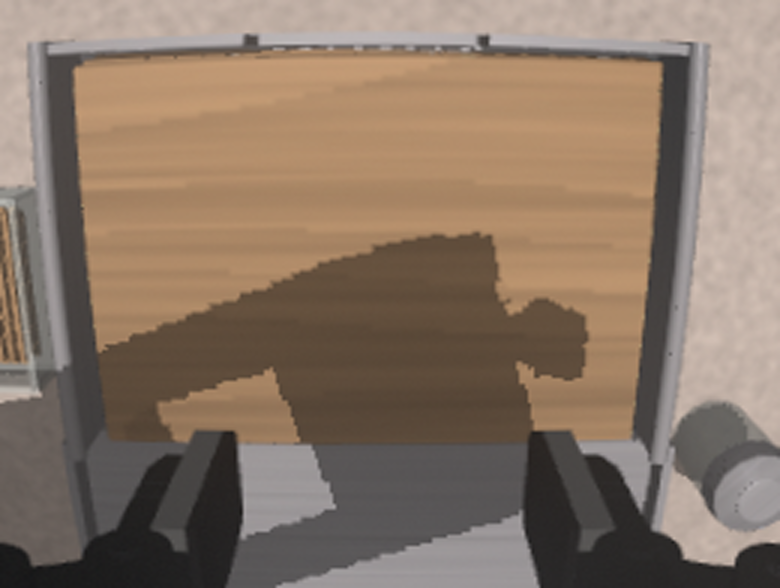

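move_arm(deltas=[[[-0.5,20,-2,0,0.004,0,60],[-0.5,30,-2,0,0,0,60],[0,30,0,0,0,0,60],[0,30,0,0,0,0,60],[0,20,0,0,0,0,60],[0,10,0,0,0,0,60],[0,6,0,0,0,0,60],[0,2,0,0,0,0,60]]])

```text
t: 3.0
eef_pos: [0.6052, 0.0718, 0.0514]
ee_rot: [[-0.206, 0.0, 0.979], [-0.979, 0.0, -0.206], [-0.0, -1.0, 0.0]]
force: [0.6, 0.4, 0.2]
opening: 0.0512
```

```bash
python3 - <<'E'
from h import *
w=cap("wrist"); s=st(); print(w2s(s["eef_pos"]))
d=np.load("w2.npz"); c={k:d[k] for k in d}; c["n"]="wrist"
f=lambda p:(130+(p[0]+.5)/3-.5,80+(p[1]+.5)/2.8-.5)
for n,p,z in [("notch near",(250,40),.063),("notch far",(484,40),.063),("wall near outer",(28,44),.063),("wall far outer",(709,44),.063),("mouth far outer",(655,462),.063),("mouth near outer",(75,455),.063)]:
    q=onz(c,f(p),z); print(n,q.round(4),w2s(q).round(4))
cv2.imwrite("pics/w3.png",w["frame"][:,:,::-1])
E
```

```text
t 3.05 pos [0.6054 0.0717 0.0517] F [-0.57  0.52 -0.05] op 0.0515
[-0.0009321   0.08028828]
notch near [0.5875 0.1549 0.063 ] [-0.0359  0.1579]
notch far [0.658  0.1396 0.063 ] [0.0362 0.1577]
wall near outer [0.5161 0.173  0.063 ] [-0.1095  0.1606]
wall far outer [0.7304 0.1266 0.063 ] [0.1097 0.1601]
mouth far outer [ 0.6922 -0.0276  0.063 ] [0.1048 0.0014]
mouth near outer [0.4851 0.0195 0.063 ] [-0.1076  0.004 ]
```

View pics/w3.png

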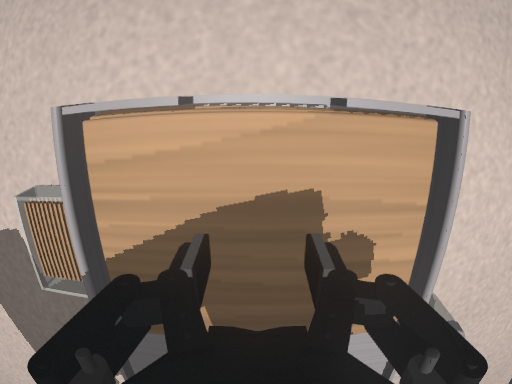

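move_arm(deltas=[[[0,0.4,0,0,0,0,60],[0,0.4,0,0,0,0,60],[0,0.4,0,0,0,0,60],[0,0.4,0,0,0,0,60],[0,0.3,0,0,0,0,60],[0,0.3,0,0,0,0,60],[0,0.3,0,0,0,0,60],[0,0.3,0,0,0,0,60]]])

```text
t: 3.85
eef_pos: [0.6052, 0.0713, 0.0485]
ee_rot: [[-0.207, -0.0, 0.978], [-0.978, -0.0, -0.207], [0.0, -1.0, -0.0]]
force: [-0.0, 0.4, -0.8]
opening: 0.0511
```

move_arm(deltas=[[[0,0.25,0,0,0,0,60],[0,0.25,0,0,0,0,60],[0,0.25,0,0,0,0,60],[0,0.25,0,0,0,0,60],[0,0.25,0,0,0,0,60],[0,0.25,0,0,0,0,60],[0,0.25,0,0,0,0,60],[0,0.25,0,0,0,0,60]]])

```text
t: 4.65
eef_pos: [0.6052, 0.0713, 0.0465]
ee_rot: [[-0.206, -0.0, 0.978], [-0.978, -0.0, -0.206], [0.0, -1.0, -0.0]]
force: [0.3, 0.7, 0.4]
opening: 0.051
```

move_arm(deltas=[[[0,0.2,0,0,0,0,60],[0,0.2,0,0,0,0,60],[0,0.2,0,0,0,0,60],[0,0.2,0,0,0,0,60],[0,0.2,0,0,0,0,60],[0,0.2,0,0,0,0,60],[0,0.2,0,0,0,0,60],[0,0.2,0,0,0,0,60]]])

```text
t: 5.45
eef_pos: [0.6051, 0.0713, 0.0449]
ee_rot: [[-0.207, -0.0, 0.978], [-0.978, -0.0, -0.207], [0.0, -1.0, -0.0]]
force: [-0.2, -1.1, 0.5]
opening: 0.0512
```

move_arm(deltas=[[[0,0.2,0,0,0,0,60],[0,0.2,0,0,0,0,60],[0,0.2,0,0,0,0,60],[0,0.2,0,0,0,0,60],[0,0.2,0,0,0,0,60],[0,0.0,0,0,0,0,60],[0,0,0,0,0,0,60],[0,0,0,0,0,0,60]]])

```text
t: 6.25
eef_pos: [0.6052, 0.0713, 0.0439]
ee_rot: [[-0.206, 0.0, 0.978], [-0.978, -0.0, -0.206], [-0.0, -1.0, 0.0]]
force: [-0.9, -0.7, 0.4]
opening: 0.0511
```

move_arm(deltas=[[[0,0.2,0,0,0,0,60],[0,0.2,0,0,0,0,60],[0,0.2,0,0,0,0,60],[0,0.2,0,0,0,0,60],[0,0.0,0,0,0,0,60],[0,0.0,0,0,0,0,60],[0,0,0,0,0,0,60],[0,0,0,0,0,0,60]]])

```text
t: 7.05
eef_pos: [0.6052, 0.0713, 0.0438]
ee_rot: [[-0.207, 0.0, 0.978], [-0.978, 0.0, -0.207], [-0.0, -1.0, 0.0]]
force: [-2.0, -0.2, 7.3]
opening: 0.0513
```

move_arm(deltas=[[[0.5,0,0,0,0,0,60],[1,0,0,0,0,0,60],[2,0,0,0,0,0,60],[2,0,0,0,0,0,60],[2,0,0,0,0,0,60],[2,0,0,0,0,0,60],[2,0,0,0,0,0,60],[2,0,0,0,0,0,60]]])

```text
t: 7.85
eef_pos: [0.6034, 0.0585, 0.0438]
ee_rot: [[-0.207, 0.002, 0.978], [-0.978, 0.001, -0.207], [-0.001, -1.0, 0.002]]
force: [0.8, 3.5, 5.1]
opening: 0.0511
```

```bash
python3 - <<'E'
from h import *
c=cap("wrist"); s=st(); print(w2s(s["eef_pos"]))
cv2.imwrite("pics/w4.png",c["frame"][:,:,::-1])
c=cap("scene"); crop(c,210,145,370,255,5,"s4.png")
st()
E
```

```text
t 7.9 pos [0.6033 0.0582 0.0438] F [1.41 2.1  4.95] op 0.0514
[-0.00020981  0.06663697]
t 7.95 pos [0.6033 0.0582 0.0438] F [1.24 0.98 5.78] op 0.051
```

View pics/w4.png

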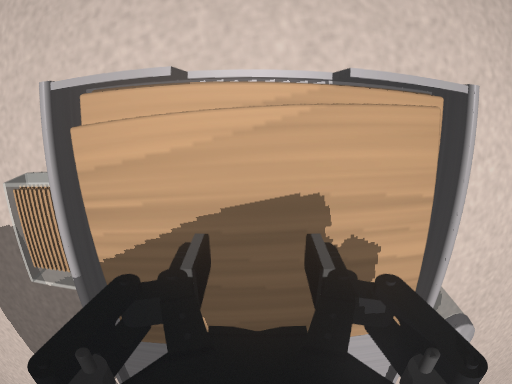

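View pics/s4.png

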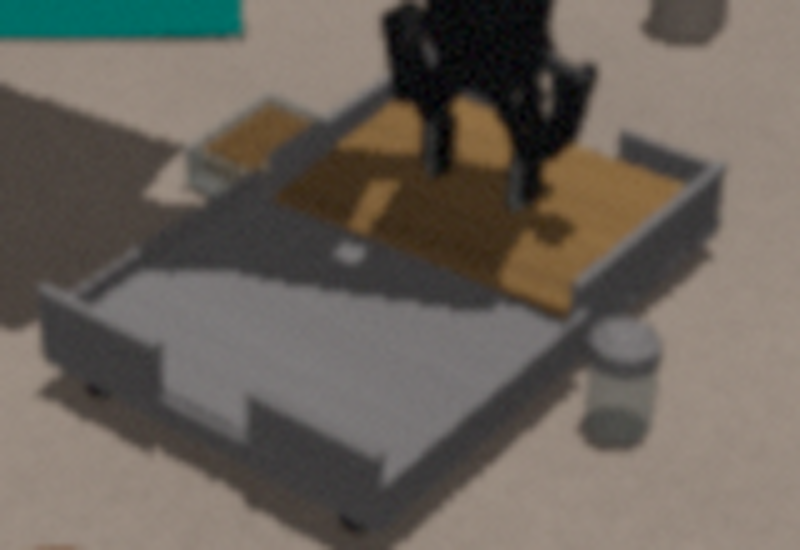

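```bash
python3 - <<'E'
from h import *
s=st(); R=np.array(s["ee_rot"]); print("wt",np.round(s["wrist_torque"],3),"in tool",np.round(R.T@s["wrist_torque"],3),np.round(R,4).tolist())
print(np.round(s["q"],2))
c=cap("wrist"); crop(c,30,60,490,340,1.7,"w5.png"); s=env.sense(); print(np.round(s["force"],2),"tool wt",np.round(R.T@s["wrist_torque"],3))
np.savez("w5.npz",**{k:c[k] for k in("mtx","R","t","frame")})
for n,p in [("b1 backL",(72,128)),("b1 backR",(441,107))]: print(n,w2s(onz(c,p,.047)).round(4))
for n,p in [("b2 backL",(80,95)),("b2 backR",(440,97))]: print(n,w2s(onz(c,p,.042)).round(4))
E
```

```text
t 7.95 pos [0.6033 0.0582 0.0438] F [1.24 0.98 5.78] op 0.051
wt [ 0.223  0.07  -0.036] in tool [-0.115  0.037  0.204] [[-0.2068, 0.0019, 0.9784], [-0.9784, 0.0004, -0.2068], [-0.0008, -1.0, 0.0018]]
[4.3800e+00 3.7440e+01 1.0109e+02 2.0000e-02 4.1360e+01 1.6300e+01]
[0.57 1.51 6.37] tool wt [-0.096  0.069  0.173]
b1 backL [-0.1003  0.1347]
b1 backR [0.0955 0.1463]
b2 backL [-0.0967  0.1519]
b2 backR [0.0979 0.1518]
```

View pics/w5.png

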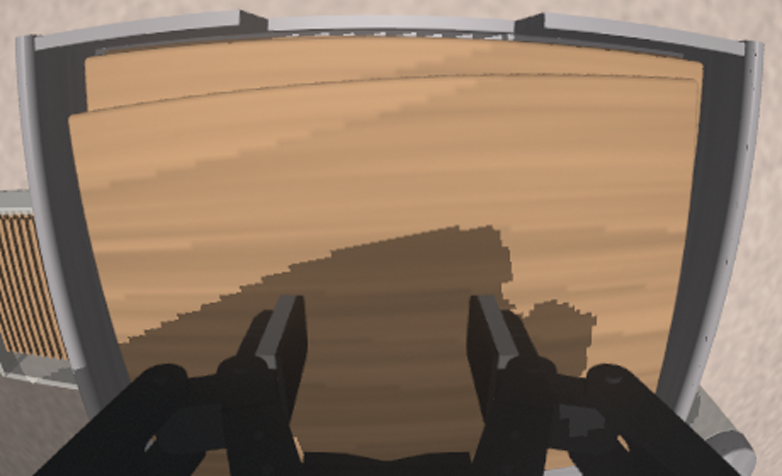

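move_arm(deltas=[[[0,0,0,-0.001,0,0,60],[0,0,0,-0.001,0,0,60],[0,0,0,-0.001,0,0,60],[0,0,0,-0.001,0,0,60],[0,0,0,0,0,0,60],[0,0,0,0,0,0,60],[0,0,0,0,0,0,60],[0,0,0,0,0,0,60]]])

```text
t: 8.8
eef_pos: [0.6033, 0.0582, 0.0438]
ee_rot: [[-0.206, -0.002, 0.978], [-0.978, 0.001, -0.206], [-0.001, -1.0, -0.002]]
force: [-0.9, 1.1, 4.8]
opening: 0.0516
```

```bash
cat >> h.py <<'E'
def tq():
    s=st(); R=np.array(s["ee_rot"]); f=R.T@np.array(s["force"]); m=R.T@np.array(s["wrist_torque"])
    print("tool F",f.round(2),"M",m.round(3),"rho_z mm",round(1000*m[0]/max(-f[1],.1),1),"Rz",R[2].round(4),"st",w2s(s["eef_pos"]).round(4)); return s
E
python3 - <<'E'
from h import *
tq()
E
```

```text
t 8.8 pos [0.6033 0.0582 0.0438] F [-0.87  1.13  4.82] op 0.0516
tool F [-0.93 -4.82 -1.09] M [ 0.096 -0.055  0.152] rho_z mm 20.0 Rz [-6.0e-04 -1.0e+00 -2.1e-03] st [-0.0002  0.0666]
```

move_arm(deltas=[[[0.5,0,0,0,0,0,60],[1,0.05,0,0,0.005,0,60],[1.5,0.05,0,0,0.006,0,60],[1.5,0,0,0,0.006,0,60],[1.5,0,0,0,0.006,0,60],[1.5,0,0,0,0.005,0,60],[1,0,0,0,0.002,0,60],[0.5,0,0,0,0,0,60]]])

```text
t: 9.6
eef_pos: [0.6016, 0.0496, 0.0438]
ee_rot: [[-0.236, -0.001, 0.972], [-0.972, 0.001, -0.236], [-0.001, -1.0, -0.001]]
force: [0.9, 2.0, 6.1]
opening: 0.0513
```

```bash
python3 - <<'E'
from h import *
tq(); c=cap("wrist"); crop(c,30,60,490,340,1.7,"w6.png"); tq()
E
```

```text
t 9.6 pos [0.6016 0.0496 0.0438] F [0.86 2.   6.14] op 0.0513
tool F [-2.15 -6.14  0.36] M [ 0.131 -0.078  0.409] rho_z mm 21.3 Rz [-0.001  -1.     -0.0015] st [-0.      0.0579]
t 9.65 pos [0.6016 0.0496 0.0438] F [0.86 2.74 5.  ] op 0.0511
tool F [-2.87 -5.    0.19] M [ 0.159 -0.066  0.385] rho_z mm 31.7 Rz [-0.001  -1.     -0.0015] st [-0.      0.0579]
```

View pics/w6.png

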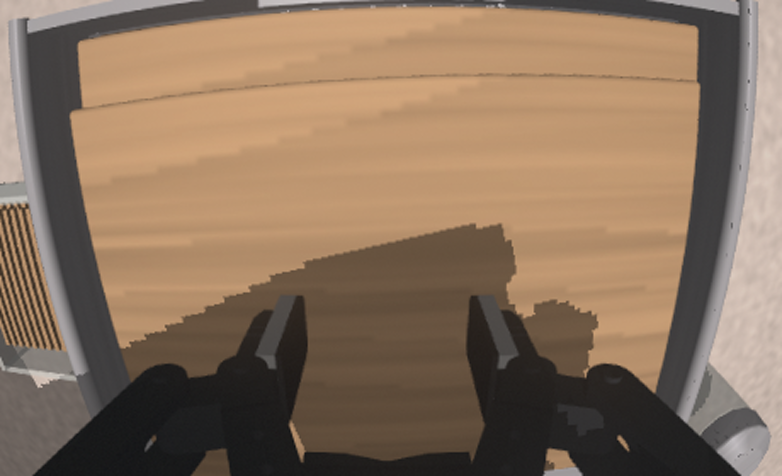

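```bash
cat >> h.py <<'E'
def wcap(name):
    c=cap("wrist"); crop(c,30,60,490,340,1.7,name+".png"); np.savez(name+".npz",**{k:c[k] for k in("mtx","R","t","frame")}); return c
def wpt(name,p,z):
    d=np.load(name+".npz"); c={k:d[k] for k in d}; c["n"]="wrist"
    return w2s(onz(c,(30+(p[0]+.5)/1.7-.5,60+(p[1]+.5)/1.7-.5),z))
def yaw(name,L,R,z=.047):
    a=wpt(name,L,z); b=wpt(name,R,z); print("L",a.round(4),"R",b.round(4),"yaw",round(float(np.arctan2(b[1]-a[1],b[0]-a[0])),4),"mid",((a+b)/2).round(4))
E
python3 - <<'E'
from h import *
wcap("w7"); yaw("w7",(72,112),(700,80)); yaw("w7",(80,42),(697,27),.042)
E
```

```text
L [-0.098  0.13 ] R [0.0982 0.1347] yaw 0.024 mid [1.000e-04 1.324e-01]
L [-0.0959  0.1521] R [0.1    0.1518] yaw -0.0012 mid [0.002  0.1519]
```

move_arm(deltas=[[[0.5,0,0,0.001,0,0,60],[1.5,0,0.1,0.001,0.004,0,60],[2,0,0.1,0,0.004,0,60],[2,0,0.1,0,0.004,0,60],[2,0,0.1,0,0.004,0,60],[2,0,0.1,0,0.003,0,60],[1.5,0,0.1,0,0.003,0,60],[0.5,0,0,0,0,0,60]]])

```text
t: 10.5
eef_pos: [0.5991, 0.0378, 0.0438]
ee_rot: [[-0.257, 0.0, 0.966], [-0.966, 0.001, -0.257], [-0.001, -1.0, 0.0]]
force: [0.8, 3.4, 5.3]
opening: 0.0513
```

```bash
python3 - <<'E'
from h import *
tq(); wcap("w8"); tq()
E
```

```text
t 10.5 pos [0.5991 0.0378 0.0438] F [0.76 3.36 5.29] op 0.0513
tool F [-3.44 -5.28 -0.13] M [ 0.025 -0.02   0.425] rho_z mm 4.8 Rz [-9.e-04 -1.e+00  1.e-04] st [0.     0.0458]
t 10.55 pos [0.5991 0.0378 0.0438] F [1.16 2.28 5.55] op 0.0512
tool F [-2.51 -5.55  0.54] M [0.005 0.075 0.314] rho_z mm 0.9 Rz [-9.e-04 -1.e+00  2.e-04] st [0.     0.0458]
```

View pics/w8.png

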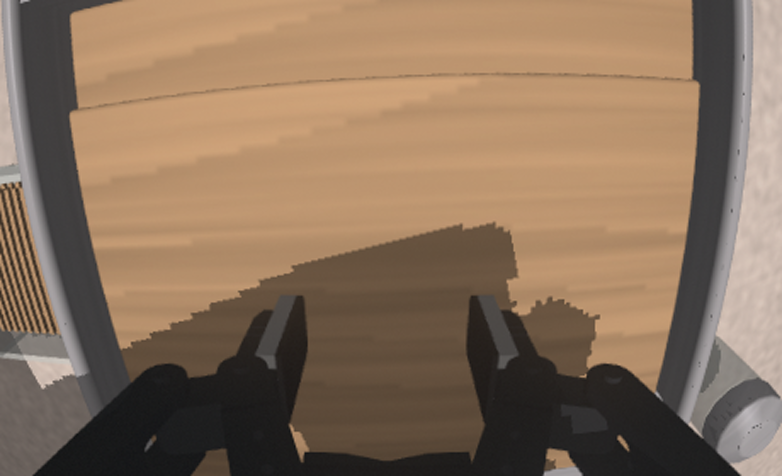

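```bash
python3 - <<'E'
from h import *
yaw("w8",(72,110),(698,80)); yaw("w8",(72,10),(693,0),.042)
E
```

```text
L [-0.0961  0.1207] R [0.0992 0.1204] yaw -0.0018 mid [0.0015 0.1206]
L [-0.0961  0.1532] R [0.1008 0.1462] yaw -0.0353 mid [0.0024 0.1497]
```

move_arm(deltas=[[[0.5,0,0,0,0,0,60],[1.5,0,0.1,0,0,0,60],[2,0,0.1,0,0,0,60],[2.5,0,0.1,0,0,0,60],[2.5,0,0.1,0,0,0,60],[2.5,0,0.1,0,0,0,60],[2.5,0,0.1,0,0,0,60],[2,0,0.1,0,0,0,60]]])

```text
t: 11.35
eef_pos: [0.5957, 0.0222, 0.0438]
ee_rot: [[-0.257, 0.0, 0.966], [-0.966, 0.001, -0.257], [-0.001, -1.0, 0.0]]
force: [1.1, 2.9, 5.3]
opening: 0.0512
```

```bash
python3 - <<'E'
from h import *
tq(); wcap("w9"); tq()
E
```

```text
t 11.35 pos [0.5957 0.0222 0.0438] F [1.09 2.9  5.26] op 0.0512
tool F [-3.09 -5.26  0.31] M [-0.018 -0.011  0.488] rho_z mm -3.5 Rz [-9.e-04 -1.e+00  2.e-04] st [-0.      0.0298]
t 11.4 pos [0.5956 0.0219 0.0438] F [0.65 1.5  5.92] op 0.0511
tool F [-1.62 -5.92  0.25] M [-0.005  0.001  0.294] rho_z mm -0.9 Rz [-8.e-04 -1.e+00  2.e-04] st [-0.      0.0296]
```

View pics/w9.png

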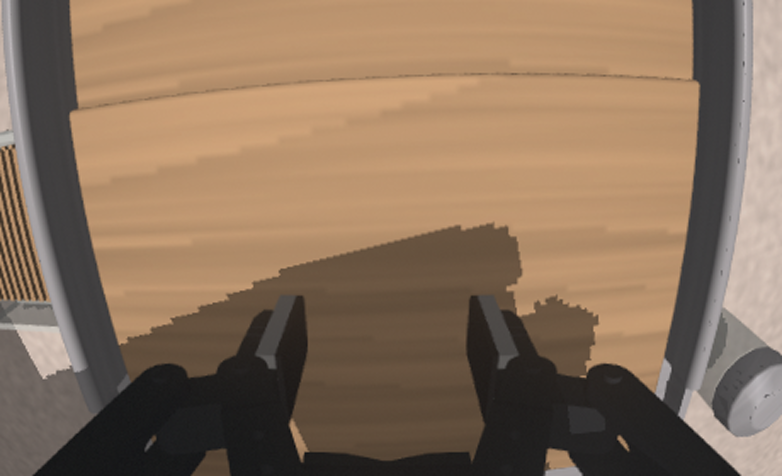

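move_arm(deltas=[[[2,0,0.1,0,0,0,60],[3,0,0.2,0,0,0,60],[3,0,0.1,0,0,0,60],[3,0,0.2,0,0,0,60],[3,0,0.1,0,0,0,60],[3,0,0.2,0,0,0,60],[3,0,0.1,0,0,0,60],[2,0,0.1,0,0,0,60]]])

```text
t: 12.2
eef_pos: [0.5911, 0.0005, 0.0438]
ee_rot: [[-0.257, 0.0, 0.966], [-0.966, 0.001, -0.257], [-0.001, -1.0, 0.0]]
force: [0.4, 2.1, 5.2]
opening: 0.0515
```

```bash
python3 - <<'E'
from h import *
tq()
E
```

```text
t 12.2 pos [5.911e-01 5.000e-04 4.380e-02] F [0.4  2.08 5.22] op 0.0515
tool F [-2.12 -5.22 -0.15] M [-0.06  -0.01   0.474] rho_z mm -11.5 Rz [-8.e-04 -1.e+00  2.e-04] st [-0.      0.0077]
```

move_arm(deltas=[[[1,0,0,0,0,0,60],[1.5,0,0.1,0,0,0,60],[1.5,0,0.1,0,0,0,60],[1.5,0,0.1,0,0,0,60],[1.5,0,0.1,0,0,0,60],[1.5,0,0.1,0,0,0,60],[1.5,0,0.1,0,0,0,60],[1,0,0,0,0,0,60]]])

```text
t: 13.0
eef_pos: [0.5888, -0.0103, 0.0438]
ee_rot: [[-0.257, 0.0, 0.966], [-0.966, 0.001, -0.257], [-0.001, -1.0, 0.0]]
force: [0.4, 2.2, 4.7]
opening: 0.0512
```

```bash
python3 - <<'E'
from h import *
tq(); wcap("w10"); tq(); c=cap("scene"); crop(c,210,145,370,255,5,"s10.png"); tq()
E
```

```text
t 13.0 pos [ 0.5888 -0.0103  0.0438] F [0.43 2.21 4.7 ] op 0.0512
tool F [-2.25 -4.7  -0.15] M [-0.067  0.031  0.379] rho_z mm -14.3 Rz [-7.e-04 -1.e+00  0.e+00] st [ 0.     -0.0033]
t 13.05 pos [ 0.5887 -0.0104  0.0437] F [1.29 1.75 5.42] op 0.0512
tool F [-2.03 -5.41  0.79] M [-0.081 -0.005  0.362] rho_z mm -14.9 Rz [-6.e-04 -1.e+00 -1.e-04] st [-0.0001 -0.0035]
t 13.1 pos [ 0.5887 -0.0104  0.0438] F [0.63 0.25 6.44] op 0.0513
tool F [-0.41 -6.44  0.55] M [-0.138  0.008  0.2  ] rho_z mm -21.5 Rz [-5.e-04 -1.e+00 -0.e+00] st [-0.     -0.0034]
```

View pics/w10.png

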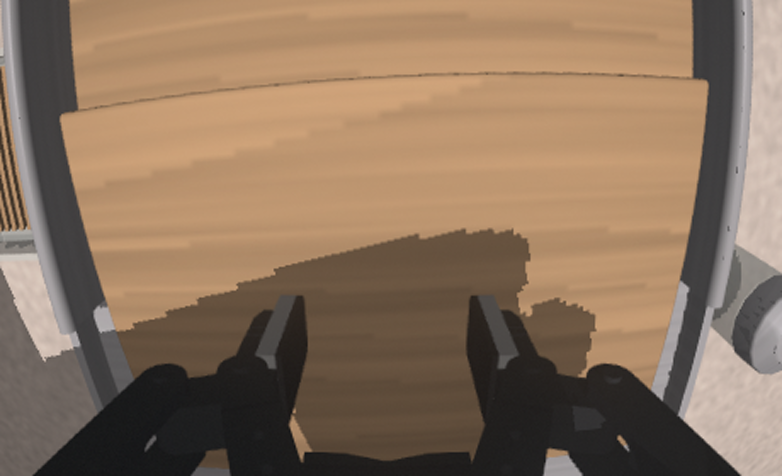

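View pics/s10.png

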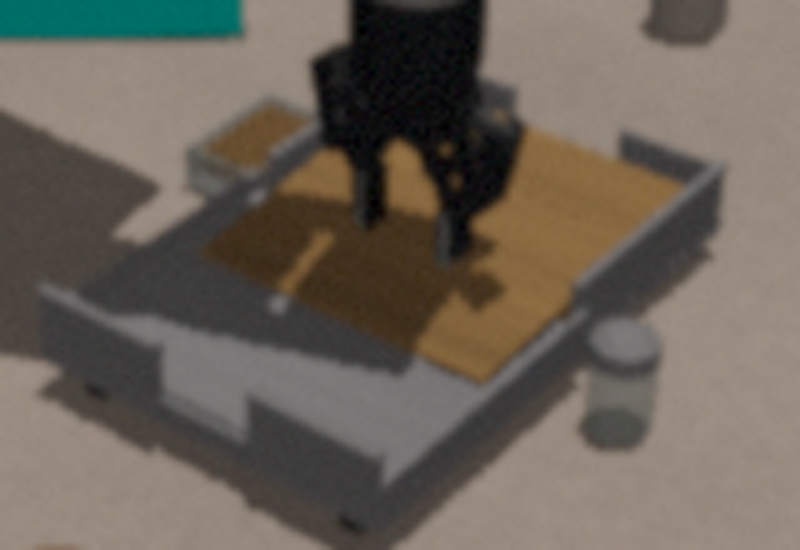

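move_arm(deltas=[[[1.5,0,0,-0.001,0,0,60],[2,0,0.1,-0.0005,0,0,60],[2,0,0.1,0,0,0,60],[2,0,0.1,0,0,0,60],[2,0.1,0.1,0,0,0,60],[2,0.1,0.1,0,0,0,60],[2,0.1,0.1,0,0,0,60],[1.5,0.1,0.1,0,0,0,60]]])

```text
t: 13.9
eef_pos: [0.5846, -0.0253, 0.0427]
ee_rot: [[-0.257, -0.003, 0.966], [-0.966, 0.001, -0.257], [0.0, -1.0, -0.003]]
force: [0.8, 0.2, 5.7]
opening: 0.0512
```

```bash
python3 - <<'E'
from h import *
tq(); wcap("w11"); tq()
E
```

```text
t 13.9 pos [ 0.5846 -0.0253  0.0427] F [0.82 0.17 5.74] op 0.0512
tool F [-0.37 -5.74  0.73] M [-0.017  0.015  0.394] rho_z mm -2.9 Rz [ 1.0e-04 -1.0e+00 -3.4e-03] st [-0.001  -0.0189]
t 13.95 pos [ 0.5846 -0.0255  0.0427] F [0.75 1.16 4.94] op 0.051
tool F [-1.31 -4.94  0.41] M [0.038 0.027 0.319] rho_z mm 7.7 Rz [ 2.0e-04 -1.0e+00 -3.3e-03] st [-0.0009 -0.0191]
```

View pics/w11.png

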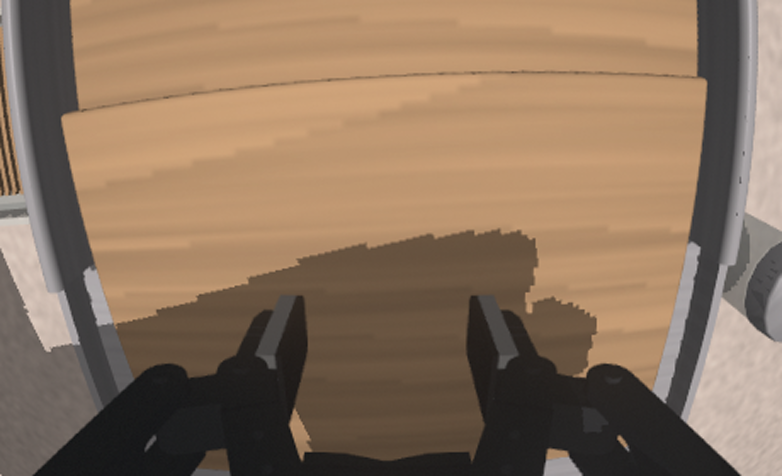

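move_arm(deltas=[[[2,0.1,0.1,0,0.001,0,60],[2.5,0.1,0.1,0,0.001,0,60],[3,0.1,0.2,0,0.001,0,60],[3,0.2,0.2,0,0.001,0,60],[3,0.1,0.2,0,0.001,0,60],[3,0.1,0.2,0,0.001,0,60],[2.5,0.1,0.1,0,0,0,60],[2,0.1,0.1,0,0,0,60]]])

```text
t: 14.75
eef_pos: [0.5802, -0.0459, 0.0417]
ee_rot: [[-0.263, -0.003, 0.965], [-0.965, 0.001, -0.263], [0.0, -1.0, -0.003]]
force: [0.1, 2.3, 4.2]
opening: 0.0512
```

```bash
python3 - <<'E'
from h import *
tq(); wcap("w12"); tq()
E
```

```text
t 14.75 pos [ 0.5802 -0.0459  0.0417] F [0.15 2.3  4.23] op 0.0512
tool F [-2.26 -4.23 -0.48] M [0.011 0.021 0.387] rho_z mm 2.6 Rz [ 2.0e-04 -1.0e+00 -3.4e-03] st [-0.0009 -0.04  ]
t 14.8 pos [ 0.5802 -0.0461  0.0417] F [0.16 0.42 4.89] op 0.051
tool F [-0.45 -4.89  0.02] M [0.045 0.027 0.17 ] rho_z mm 9.1 Rz [ 3.0e-04 -1.0e+00 -3.5e-03] st [-0.0009 -0.0402]
```

View pics/w12.png

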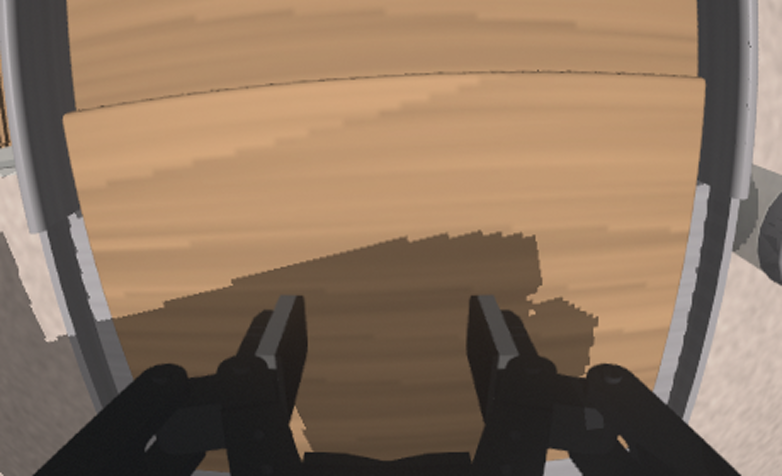

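move_arm(deltas=[[[2,0.1,0.1,0,0,0,60],[3,0.1,0.2,0,0,0,60],[3,0.1,0.2,0,0,0,60],[3,0.1,0.2,0,0,0,60],[3,0.1,0.2,0,0,0,60],[3,0.1,0.2,0,0,0,60],[3,0.1,0.1,0,0,0,60],[2,0.1,0.1,0,0,0,60]]])

```text
t: 15.6
eef_pos: [0.5757, -0.0675, 0.041]
ee_rot: [[-0.263, -0.003, 0.965], [-0.965, 0.001, -0.263], [0.0, -1.0, -0.003]]
force: [1.5, 2.4, 6.0]
opening: 0.0513
```

```bash
python3 - <<'E'
from h import *
tq(); wcap("w13"); tq()
E
```

```text
t 15.6 pos [ 0.5757 -0.0675  0.041 ] F [1.49 2.39 5.95] op 0.0513
tool F [-2.69 -5.96  0.79] M [ 0.022 -0.005  0.427] rho_z mm 3.8 Rz [ 1.0e-04 -1.0e+00 -3.4e-03] st [-0.0008 -0.062 ]
t 15.65 pos [ 0.5757 -0.0677  0.041 ] F [ 0.34 -0.06  5.05] op 0.0511
tool F [-0.03 -5.05  0.32] M [0.031 0.007 0.185] rho_z mm 6.1 Rz [ 2.0e-04 -1.0e+00 -3.3e-03] st [-0.0007 -0.0622]
```

View pics/w13.png

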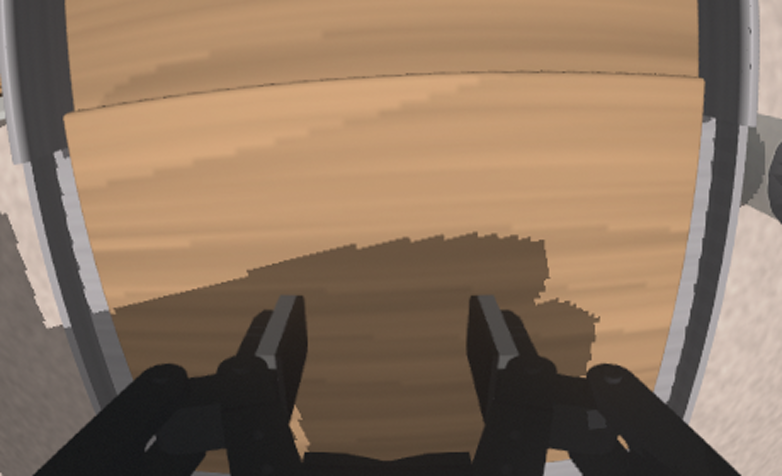

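move_arm(deltas=[[[1.5,0,0.1,0,0,0,60],[2,0.1,0.1,0,0,0,60],[2,0,0.1,0,0,0,60],[2,0.1,0.1,0,0,0,60],[2,0,0.1,0,0,0,60],[2,0.1,0.1,0,0,0,60],[2,0,0.1,0,0,0,60],[1.5,0.1,0.1,0,0,0,60]]])

```text
t: 16.45
eef_pos: [0.5718, -0.0822, 0.04]
ee_rot: [[-0.263, -0.005, 0.965], [-0.965, 0.001, -0.263], [0.001, -1.0, -0.005]]
force: [-0.3, 0.5, -0.0]
opening: 0.0515
```

```bash
python3 - <<'E'
from h import *
tq(); wcap("w14"); tq()
E
```

```text
t 16.45 pos [ 0.5718 -0.0822  0.04  ] F [-0.32  0.53 -0.01] op 0.0515
tool F [-0.43  0.01 -0.45] M [-0.023  0.04  -0.039] rho_z mm -229.1 Rz [ 5.0e-04 -1.0e+00 -4.8e-03] st [-0.0015 -0.0772]
t 16.5 pos [ 0.5719 -0.0823  0.04  ] F [-0.5  -0.45 -0.34] op 0.051
tool F [ 0.56  0.34 -0.36] M [ 0.03   0.026 -0.034] rho_z mm 295.3 Rz [ 5.0e-04 -1.0e+00 -4.7e-03] st [-0.0014 -0.0773]
```

View pics/w14.png

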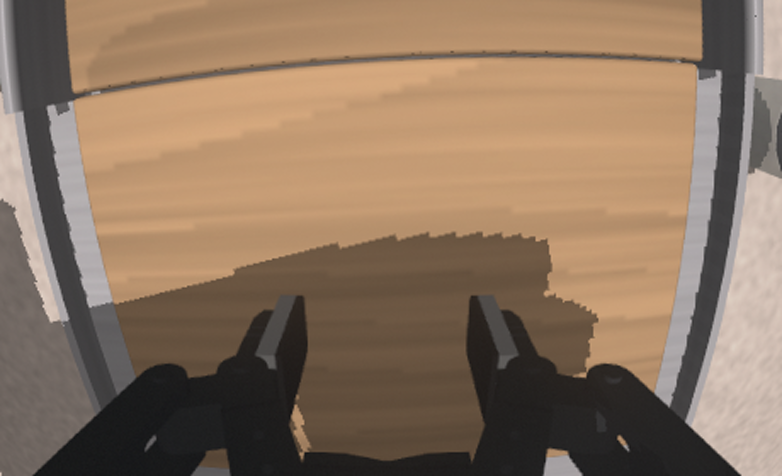

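```bash
python3 - <<'E'
from h import *
yaw("w14",(78,97),(697,64),.0405); 
E
```

```text
L [-0.0963  0.002 ] R [0.099  0.0018] yaw -0.001 mid [0.0013 0.0019]
```

move_arm(deltas=[[[-1,0.3,0,0.001,0,0,60],[-1,0.3,0,0.001,0,0,60],[-1,0.3,0,0.001,0,0,60],[0,0.3,0,0,0,0,60],[0,0.2,0,0,0,0,60],[0,0.2,0,0,0,0,60],[0,0.2,0,0,0,0,60],[0,0.2,0,0,0,0,60]]])

```text
t: 17.3
eef_pos: [0.5734, -0.0791, 0.0385]
ee_rot: [[-0.263, -0.0, 0.965], [-0.965, -0.0, -0.263], [0.0, -1.0, -0.0]]
force: [-0.0, -0.1, -0.4]
opening: 0.0514
```

```bash
python3 - <<'E'
from h import *
tq()
E
```

```text
t 17.3 pos [ 0.5734 -0.0791  0.0385] F [-0.04 -0.08 -0.41] op 0.0514
tool F [ 0.09  0.41 -0.02] M [0.045 0.005 0.018] rho_z mm 453.3 Rz [ 2.e-04 -1.e+00 -5.e-04] st [-0.0007 -0.0738]
```

move_arm(deltas=[[[0,0.2,0,-0.0015,0,0,60],[0,0.2,0,0,0,0,60],[0,0.2,0,0,0,0,60],[0,0.2,0,0,0,0,60],[0,0.2,0,0,0,0,60],[0,0.2,0,0,0,0,60],[0,0,0,0,0,0,60],[0,0,0,0,0,0,60]]])

```text
t: 18.1
eef_pos: [0.5733, -0.079, 0.0374]
ee_rot: [[-0.263, -0.002, 0.965], [-0.965, 0.0, -0.263], [0.0, -1.0, -0.002]]
force: [-0.7, 0.1, 0.9]
opening: 0.0513
```

```bash
python3 - <<'E'
from h import *
tq()
E
```

```text
t 18.1 pos [ 0.5733 -0.079   0.0374] F [-0.66  0.05  0.92] op 0.0513
tool F [ 0.12 -0.92 -0.65] M [ 0.01  -0.045 -0.005] rho_z mm 11.1 Rz [ 2.e-04 -1.e+00 -2.e-03] st [-0.0007 -0.0738]
```

Just touching. I'll press a little further.

move_arm(deltas=[[[0,0.2,0,0,0,0,60],[0,0.2,0,0,0,0,60],[0,0.2,0,0,0,0,60],[0,0,0,0,0,0,60],[0,0,0,0,0,0,60],[0,0,0,0,0,0,60],[0,0,0,0,0,0,60],[0,0,0,0,0,0,60]]])

```text
t: 18.9
eef_pos: [0.5735, -0.0791, 0.0373]
ee_rot: [[-0.263, -0.002, 0.965], [-0.965, 0.0, -0.263], [0.0, -1.0, -0.002]]
force: [-2.9, 0.7, 6.5]
opening: 0.051
```

```bash
python3 - <<'E'
from h import *
tq()
E
```

```text
t 18.9 pos [ 0.5735 -0.0791  0.0373] F [-2.85  0.69  6.5 ] op 0.051
tool F [ 0.09 -6.49 -2.94] M [-0.145  0.003 -0.104] rho_z mm -22.4 Rz [ 1.0e-04 -1.0e+00 -1.5e-03] st [-0.0005 -0.0738]
```

move_arm(deltas=[[[0,0,0,-0.0015,0,0,60],[1,0,0,0,0,0,60],[2,0,0.1,0,0,0,60],[2.5,0,0.1,0,0,0,60],[3,0,0.2,0,0,0,60],[3,0,0.2,0,0,0,60],[3,0,0.1,0,0,0,60],[2,0,0.1,0,0,0,60]]])

```text
t: 19.7
eef_pos: [0.5707, -0.0953, 0.0373]
ee_rot: [[-0.263, -0.001, 0.965], [-0.965, 0.001, -0.263], [-0.0, -1.0, -0.002]]
force: [-0.1, 2.4, 5.2]
opening: 0.0514
```

```bash
python3 - <<'E'
from h import *
tq(); wcap("w15"); tq()
E
```

```text
t 19.7 pos [ 0.5707 -0.0953  0.0373] F [-0.14  2.44  5.2 ] op 0.0514
tool F [-2.32 -5.2  -0.79] M [ 0.14  -0.056  0.333] rho_z mm 26.9 Rz [-2.0e-04 -1.0e+00 -1.5e-03] st [ 0.0001 -0.0903]
t 19.75 pos [ 0.5707 -0.0955  0.0374] F [0.06 0.52 5.83] op 0.0511
tool F [-0.52 -5.83 -0.09] M [0.194 0.044 0.133] rho_z mm 33.2 Rz [-1.0e-04 -1.0e+00 -1.5e-03] st [ 0.0002 -0.0905]
```

View pics/w15.png

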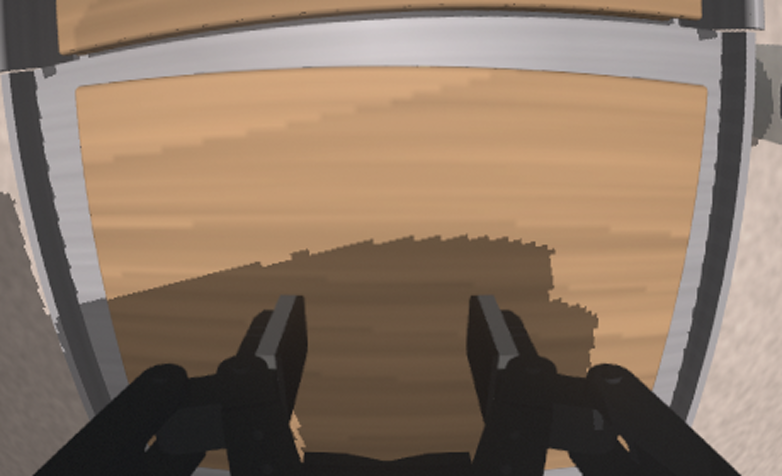

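```bash
python3 - <<'E'
from h import *
yaw("w15",(78,87),(707,88),.0405)
E
```

```text
L [-0.0922 -0.008 ] R [ 0.1033 -0.0186] yaw -0.0545 mid [ 0.0055 -0.0133]
```

move_arm(deltas=[[[0.3,0,0,0.001,-0.003,0,60],[1,0,0,0,-0.008,0,60],[1.5,0,0.1,0,-0.009,0,60],[1.5,0,0,0,-0.009,0,60],[1.5,0,0,0,-0.009,0,60],[1.5,0,0,0,-0.009,0,60],[1,0,0,0,-0.007,0,60],[0.5,0,0,0,0,0,60]]])

```text
t: 20.55
eef_pos: [0.5687, -0.1038, 0.0373]
ee_rot: [[-0.21, -0.001, 0.978], [-0.978, 0.0, -0.21], [-0.0, -1.0, -0.001]]
force: [0.6, 1.8, 6.2]
opening: 0.0509
```

```bash
python3 - <<'E'
from h import *
tq(); wcap("w16"); tq()
E
```

```text
t 20.55 pos [ 0.5687 -0.1038  0.0373] F [0.63 1.8  6.18] op 0.0509
tool F [-1.89 -6.18  0.23] M [ 0.166 -0.044  0.322] rho_z mm 26.9 Rz [-2.e-04 -1.e+00 -7.e-04] st [-0.0001 -0.099 ]
t 20.6 pos [ 0.5687 -0.1038  0.0373] F [-0.22  1.22  5.66] op 0.0515
tool F [-1.14 -5.66 -0.47] M [ 0.149 -0.056  0.294] rho_z mm 26.3 Rz [-2.e-04 -1.e+00 -7.e-04] st [-0.0001 -0.0991]
```

View pics/w16.png

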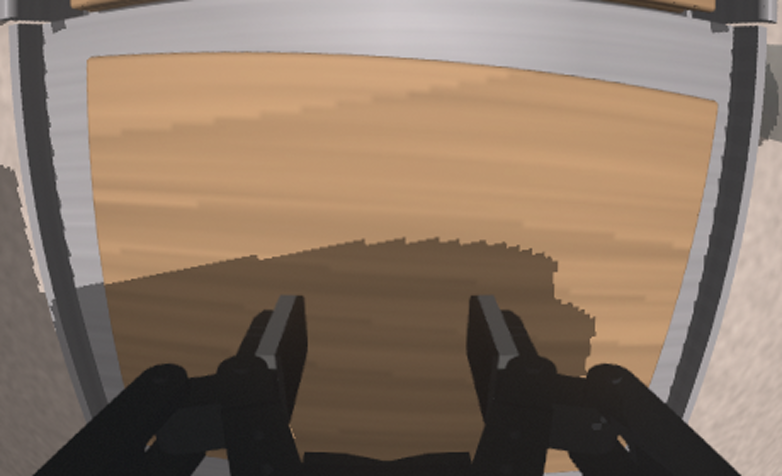

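```bash
python3 - <<'E'
from h import *
yaw("w16",(90,58),(717,101),.0405)
E
```

```text
L [-0.0913 -0.0133] R [ 0.1037 -0.0256] yaw -0.0629 mid [ 0.0062 -0.0194]
```

move_arm(deltas=[[[0,0,0,0.0015,0,0,60],[0,0,0,0.001,0,0,60],[0.5,0,0,0,-0.005,0,60],[1.5,0,0,0,-0.007,0,60],[1.5,0,0,0,-0.007,0,60],[1.5,0,-0.1,0,-0.007,0,60],[1,0,0,0,-0.007,0,60],[0.5,0,0,0,0,0,60]]])

```text
t: 21.4
eef_pos: [0.5671, -0.1101, 0.0373]
ee_rot: [[-0.178, 0.001, 0.984], [-0.984, 0.0, -0.178], [-0.0, -1.0, 0.001]]
force: [0.0, 2.9, 6.1]
opening: 0.0511
```

```bash
python3 - <<'E'
from h import *
tq(); wcap("w17"); tq()
E
```

```text
t 21.4 pos [ 0.5671 -0.1101  0.0373] F [0.02 2.94 6.11] op 0.0511
tool F [-2.9  -6.11 -0.5 ] M [-0.196  0.058  0.37 ] rho_z mm -32.1 Rz [-3.0e-04 -1.0e+00  1.4e-03] st [-0.0003 -0.1055]
t 21.45 pos [ 0.5671 -0.1101  0.0373] F [0.09 1.16 6.65] op 0.0511
tool F [-1.15 -6.65 -0.11] M [-0.159  0.046  0.269] rho_z mm -23.9 Rz [-2.0e-04 -1.0e+00  1.3e-03] st [-0.0003 -0.1055]
```

View pics/w17.png

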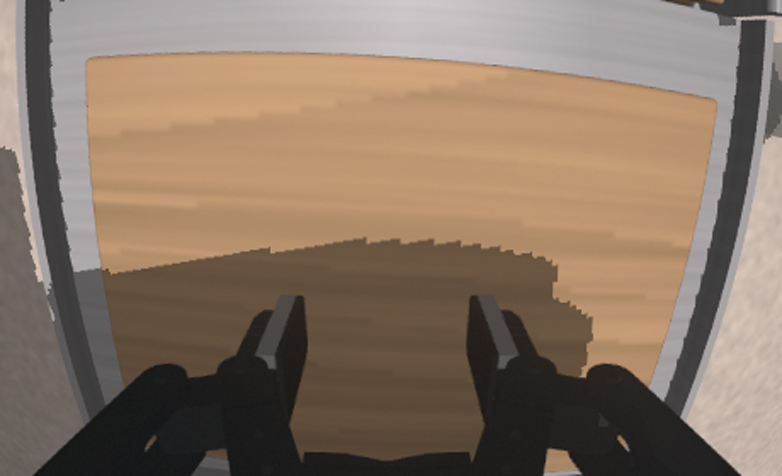

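```bash
python3 - <<'E'
from h import *
yaw("w17",(88,58),(716,100),.0405)
E
```

```text
L [-0.0949 -0.0227] R [ 0.1007 -0.0284] yaw -0.0291 mid [ 0.0029 -0.0255]
```

move_arm(deltas=[[[0.3,0,0,0,-0.003,0,60],[1,0,0,0,-0.005,0,60],[1.2,0,-0.1,0,-0.005,0,60],[1.2,0,0,0,-0.005,0,60],[1.2,0,-0.1,0,-0.004,0,60],[1,0,-0.1,0,-0.002,0,60],[0.5,0,0,0,0,0,60],[0.2,0,0,0,0,0,60]]])

```text
t: 22.25
eef_pos: [0.5657, -0.1165, 0.0373]
ee_rot: [[-0.155, 0.001, 0.988], [-0.988, 0.0, -0.155], [-0.0, -1.0, 0.001]]
force: [1.1, 2.1, 6.3]
opening: 0.0512
```

```bash
python3 - <<'E'
from h import *
tq(); wcap("w18"); tq()
E
```

```text
t 22.25 pos [ 0.5657 -0.1165  0.0373] F [1.05 2.14 6.32] op 0.0512
tool F [-2.28 -6.32  0.72] M [-0.173  0.054  0.366] rho_z mm -27.3 Rz [-2.0e-04 -1.0e+00  1.3e-03] st [-0.0003 -0.1121]
t 22.3 pos [ 0.5657 -0.1165  0.0373] F [0.27 2.56 6.8 ] op 0.0511
tool F [-2.57 -6.8  -0.12] M [-0.139  0.068  0.314] rho_z mm -20.5 Rz [-2.0e-04 -1.0e+00  1.3e-03] st [-0.0003 -0.1121]
```

View pics/w18.png

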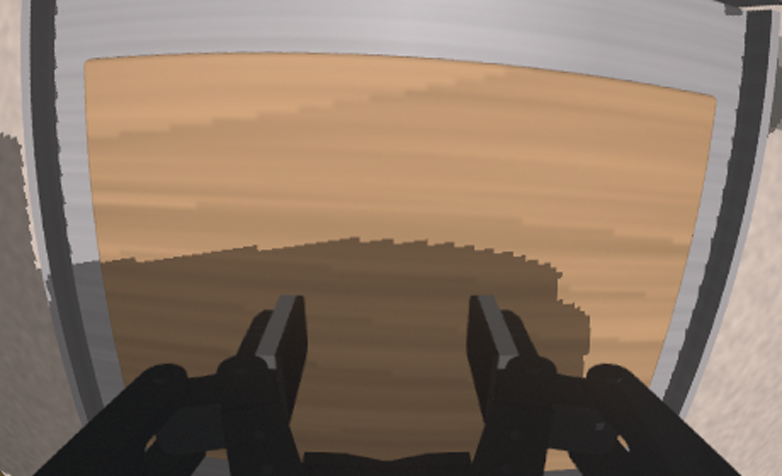

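```bash
python3 - <<'E'
from h import *
yaw("w18",(85,60),(715,97),.0405)
E
```

```text
L [-0.098  -0.0321] R [ 0.0983 -0.0317] yaw 0.0021 mid [ 0.0001 -0.0319]
```

move_arm(deltas=[[[0,0,0,-0.001,0,0,60],[0.4,0,0,0,0,0,60],[0.6,0,0,0,0,0,60],[0.6,0,-0.1,0,0,0,60],[0.6,0,0,0,0,0,60],[0.6,0,-0.1,0,0,0,60],[0.5,0,0,0,0,0,60],[0.4,0,0,0,0,0,60]]])

```text
t: 23.1
eef_pos: [0.5651, -0.1199, 0.0373]
ee_rot: [[-0.155, 0.001, 0.988], [-0.988, 0.0, -0.155], [-0.001, -1.0, 0.001]]
force: [1.1, 4.5, 6.4]
opening: 0.051
```

```bash
python3 - <<'E'
from h import *
tq(); wcap("w19"); tq()
E
```

```text
t 23.1 pos [ 0.5651 -0.1199  0.0373] F [1.05 4.52 6.42] op 0.051
tool F [-4.63 -6.42  0.34] M [-0.022  0.117  0.658] rho_z mm -3.4 Rz [-6.e-04 -1.e+00  6.e-04] st [-0.0002 -0.1155]
t 23.15 pos [ 0.5651 -0.1199  0.0373] F [0.64 4.11 6.13] op 0.0512
tool F [-4.17 -6.13 -0.  ] M [-0.056  0.078  0.607] rho_z mm -9.1 Rz [-5.e-04 -1.e+00  6.e-04] st [-0.0002 -0.1155]
```

View pics/w19.png

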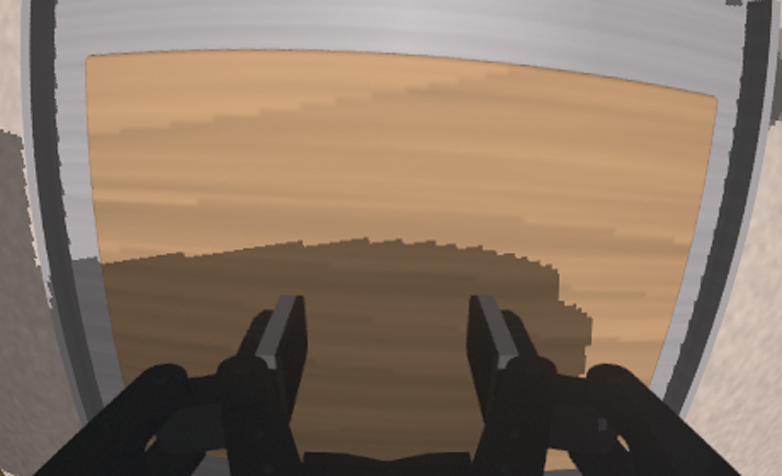

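```bash
python3 - <<'E'
from h import *
yaw("w19",(87,56),(716,97),.0405)
E
```

```text
L [-0.0972 -0.0343] R [ 0.0988 -0.035 ] yaw -0.0038 mid [ 0.0008 -0.0346]
```

Board square against the stop: centre at station y ≈ −0.1096, yaw ≈ −0.004, and the lateral force rose at the stop. Now I lift off and go to the tumbler.

move_arm(deltas=[[[0,-0.3,0,0,0,0,60],[0,-1,0,0,0,0,60],[0,-5,0,0,0,0,60],[0,-15,0,0,0,0,60],[0,-30,0,0,0,0,100],[10,-30,-4,0,0,0,100],[25,-25,-9,0,0,0,100],[40,-12,-15,0,0,0,100]]])

```text
t: 23.95
eef_pos: [0.5268, -0.1901, 0.1587]
ee_rot: [[-0.152, 0.004, 0.988], [-0.988, -0.002, -0.152], [0.001, -1.0, 0.004]]
force: [0.3, -0.9, 0.0]
opening: 0.0853
```

move_arm(deltas=[[[40,0,-15,0,0,0,100],[40,0,-15,0,0,0,100],[35,0,-13,0,0,0,100],[25,0,-9,0,0,0,100],[15,0,-6,0,0,0,100],[10,0,-3,0,0,0,100],[5,0,-2,0,0,0,100],[3,0,-1,0,0,0,100]]])

```text
t: 24.75
eef_pos: [0.4354, -0.3507, 0.1552]
ee_rot: [[-0.154, -0.001, 0.988], [-0.988, 0.0, -0.154], [-0.0, -1.0, -0.001]]
force: [0.8, 0.7, 0.8]
opening: 0.086
```

```bash
python3 - <<'E'
from h import *
s=st(); print(np.round(s["ee_rot"],3).tolist())
c=cap("wrist"); cv2.imwrite("pics/w20.png",c["frame"][:,:,::-1]); np.savez("w20.npz",**{k:c[k] for k in("mtx","R","t","frame")})
print(proj(c,[.436,-.3505,.1]),proj(c,[.436,-.3505,.0]), -c["R"].T@c["t"])
t=cap("top"); crop(t,190,100,400,240,3.7,"t20.png")
st()
E
```

```text
t 24.75 pos [ 0.4354 -0.3507  0.1552] F [0.8  0.66 0.8 ] op 0.086
[[-0.154, -0.001, 0.988], [-0.988, 0.0, -0.154], [-0.0, -1.0, -0.001]]
[259.60697967 209.14937766] [258.86178659 173.44823628] [ 0.44636674 -0.27304032  0.29728362]
t 24.85 pos [ 0.4355 -0.3506  0.1551] F [-0.04  1.64 -0.49] op 0.0858
```

View pics/w20.png

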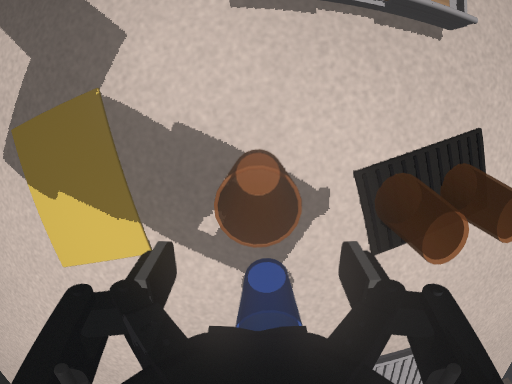

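View pics/t20.png

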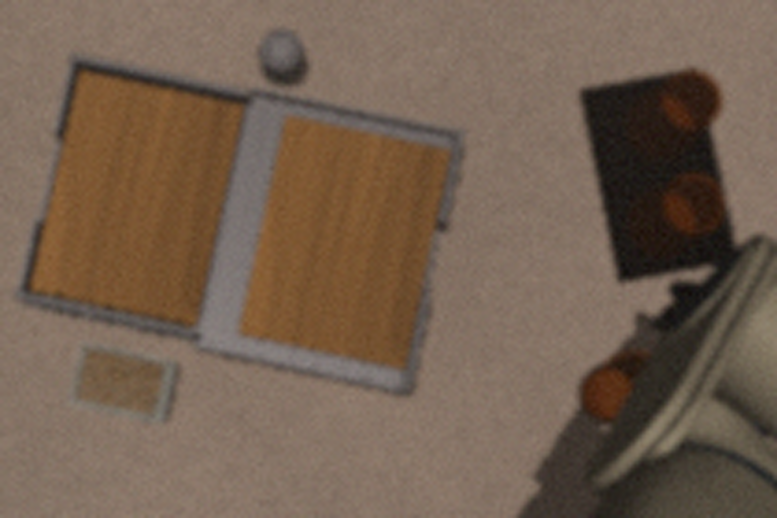

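The wrist view shows the amber upright tumbler's rim at (258,206) and foot at (258,173). That is within 2 px of my prediction, so it sits centred between the jaws, and the top view shows the board home. Now I descend.

move_arm(deltas=[[[0,15,-0.5,0,0,0,100],[0,20,0,0,0,0,100],[0,25,0,0,0,0,100],[0,20,0,0,0,0,100],[0,15,0,0,0,0,100],[0,8,0,0,0,0,100],[0,5,0,0,0,0,100],[0,2,0,0,0,0,100]]])

```text
t: 25.65
eef_pos: [0.4348, -0.3509, 0.0451]
ee_rot: [[-0.154, -0.001, 0.988], [-0.988, -0.0, -0.154], [0.0, -1.0, -0.001]]
force: [0.3, -0.1, 0.7]
opening: 0.0852
```

```bash
python3 - <<'E'
from h import *
st(); c=cap("wrist"); cv2.imwrite("pics/w21.png",c["frame"][:,:,::-1])
E
```

```text
t 25.65 pos [ 0.4348 -0.3509  0.0451] F [ 0.35 -0.14  0.72] op 0.0852
```

View pics/w21.png

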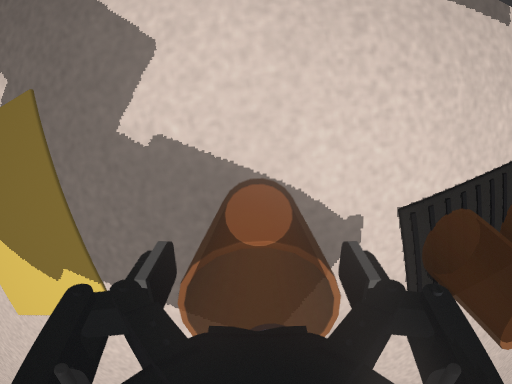

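The tumbler is centred between the pads (foot at (258,212)). I close gradually.

move_arm(deltas=[[[0,0,0,0,0,0,90],[0,0,0,0,0,0,82],[0,0,0,0,0,0,78],[0,0,0,0,0,0,74],[0,0,0,0,0,0,70],[0,0,0,0,0,0,65],[0,0,0,0,0,0,60],[0,0,0,0,0,0,55]]])

```text
t: 26.5
eef_pos: [0.4351, -0.3513, 0.0462]
ee_rot: [[-0.154, 0.0, 0.988], [-0.988, -0.001, -0.154], [0.001, -1.0, 0.0]]
force: [-0.0, 0.1, 8.4]
opening: 0.0612
```

move_arm(deltas=[[[0,0,0,0,0,0,50],[0,0,0,0,0,0,50],[0,0,0,0,0,0,50],[0,0,0,0,0,0,50],[0,-0.5,0,0,0,0,50],[0,-1.5,0,0,0,0,50],[0,-3,0,0,0,0,50],[0,-5,0,0,0,0,50]]])

```text
t: 27.3
eef_pos: [0.4342, -0.3506, 0.055]
ee_rot: [[-0.154, -0.002, 0.988], [-0.988, 0.001, -0.154], [-0.001, -1.0, -0.002]]
force: [-0.3, 0.3, -0.1]
opening: 0.0609
```

```bash
python3 - <<'E'
from h import *
st(); c=cap("wrist"); cv2.imwrite("pics/w22.png",c["frame"][:,:,::-1]); c=cap("scene"); crop(c,110,150,300,330,4,"s22.png"); st()
E
```

```text
t 27.3 pos [ 0.4342 -0.3506  0.055 ] F [-0.31  0.34 -0.06] op 0.0609
t 27.4 pos [ 0.4349 -0.3512  0.0557] F [-0.21 -0.28 -1.73] op 0.0612
```

View pics/w22.png

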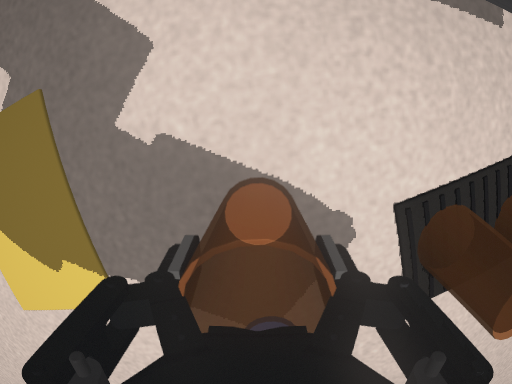

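View pics/s22.png

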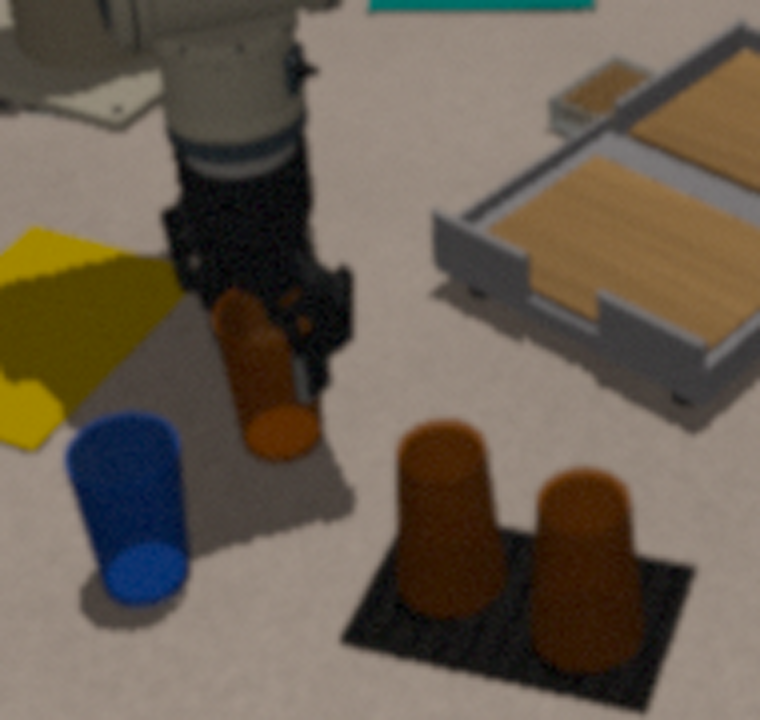

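move_arm(deltas=[[[0,-10,0,0,0,0,50],[0,-20,0,0,0,0,50],[0,-25,0,0,0,0,50],[-5,-18,2,0,0,0,50],[-12,-9,4.5,0,0,0,50],[-20,-3,7.5,0,0,0,50],[-28,0,10.5,0,0,0,50],[-32,0,12,0,0,0,50]]])

```text
t: 28.2
eef_pos: [0.4859, -0.2596, 0.1402]
ee_rot: [[-0.156, -0.001, 0.988], [-0.988, 0.0, -0.156], [-0.0, -1.0, -0.001]]
force: [0.8, 0.6, -1.8]
opening: 0.0611
```

move_arm(deltas=[[[-32,0,12,0,0,0,50],[-32,0,12,0,0,0,50],[-28,0,10,0,0,0,50],[-22,0,8,0,0,0,50],[-17,0,6,0,0,0,50],[-13,0,4.5,0,0,0,50],[-8,0,3,0,0,0,50],[-5,0,2,0,0,0,50]]])

```text
t: 29.0
eef_pos: [0.5669, -0.1138, 0.1399]
ee_rot: [[-0.154, -0.001, 0.988], [-0.988, 0.0, -0.154], [0.0, -1.0, -0.001]]
force: [-0.5, 0.7, -1.4]
opening: 0.0612
```

```bash
python3 - <<'E'
from h import *
tq(); c=cap("wrist"); cv2.imwrite("pics/w23.png",c["frame"][:,:,::-1]);tq()
E
```

```text
t 29.0 pos [ 0.5669 -0.1138  0.1399] F [-0.51  0.69 -1.37] op 0.0612
tool F [-0.6   1.38 -0.6 ] M [ 0.037  0.001 -0.052] rho_z mm 366.0 Rz [ 1.0e-04 -1.0e+00 -1.3e-03] st [ 0.0003 -0.1092]
t 29.05 pos [ 0.5672 -0.1137  0.14  ] F [ 0.3   1.   -1.33] op 0.0608
tool F [-1.04  1.33  0.15] M [0.039 0.007 0.007] rho_z mm 390.3 Rz [-1.e-04 -1.e+00 -1.e-03] st [ 0.0005 -0.109 ]
```

View pics/w23.png

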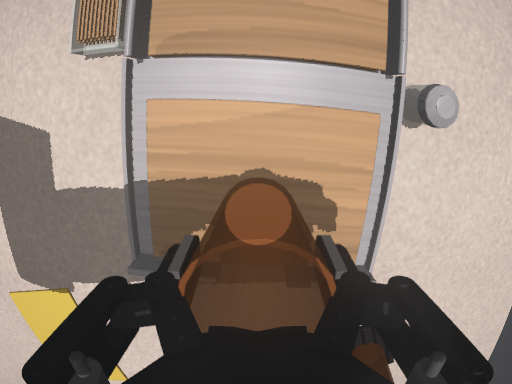

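move_arm(deltas=[[[0,6,0,0,0,0,50],[0,10,0,0,0,0,50],[0,11,0,0,0,0,50],[0,10,0,0,0,0,50],[0,7,0,0,0,0,50],[0,4,0,0,0,0,50],[0,1.5,0,0,0,0,50],[0,0.5,0,0,0,0,50]]])

```text
t: 29.85
eef_pos: [0.5668, -0.1145, 0.09]
ee_rot: [[-0.154, -0.001, 0.988], [-0.988, 0.0, -0.154], [0.0, -1.0, -0.001]]
force: [0.4, -0.0, -1.5]
opening: 0.061
```

move_arm(deltas=[[[0,0.3,0,0,0,0,50],[0,0.3,0,0,0,0,50],[0,0.3,0,0,0,0,50],[0,0.3,0,0,0,0,50],[0,0.3,0,0,0,0,50],[0,0.3,0,0,0,0,50],[0,0.3,0,0,0,0,50],[0,0.3,0,0,0,0,50]]])

```text
t: 30.65
eef_pos: [0.5667, -0.1145, 0.0876]
ee_rot: [[-0.154, -0.001, 0.988], [-0.988, 0.0, -0.154], [0.0, -1.0, -0.001]]
force: [-0.4, 0.4, -1.4]
opening: 0.0609
```

move_arm(deltas=[[[0,0.2,0,0,0,0,50],[0,0.2,0,0,0,0,50],[0,0.2,0,0,0,0,50],[0,0.2,0,0,0,0,50],[0,0.2,0,0,0,0,50],[0,0,0,0,0,0,50],[0,0,0,0,0,0,50],[0,0,0,0,0,0,50]]])

```text
t: 31.45
eef_pos: [0.5667, -0.1145, 0.0868]
ee_rot: [[-0.154, -0.001, 0.988], [-0.988, 0.0, -0.154], [0.0, -1.0, -0.001]]
force: [-1.6, 0.0, 2.0]
opening: 0.0609
```

move_arm(deltas=[[[0,0,0,0,0,0,70],[0,0,0,0,0,0,72],[0,0,0,0,0,0,75],[0,0,0,0,0,0,80],[0,0,0,0,0,0,90],[0,0,0,0,0,0,100],[0,0,0,0,0,0,100],[0,0,0,0,0,0,100]]])

```text
t: 32.25
eef_pos: [0.5667, -0.1145, 0.0866]
ee_rot: [[-0.154, -0.001, 0.988], [-0.988, 0.0, -0.154], [0.0, -1.0, -0.001]]
force: [0.1, 0.5, -0.0]
opening: 0.0857
```

```bash
python3 - <<'E'
from h import *
tq(); c=cap("wrist"); cv2.imwrite("pics/w24.png",c["frame"][:,:,::-1]);tq()
c=cap("scene"); crop(c,190,120,370,270,4,"s24.png")
E
```

```text
t 32.25 pos [ 0.5667 -0.1145  0.0866] F [ 0.08  0.47 -0.03] op 0.0857
tool F [-0.47  0.03  0.01] M [-0.033  0.001 -0.029] rho_z mm -331.9 Rz [ 1.e-04 -1.e+00 -1.e-03] st [ 0.0002 -0.1099]
t 32.3 pos [ 0.5667 -0.1145  0.0866] F [-1.36 -0.45  0.07] op 0.0852
tool F [ 0.65 -0.07 -1.27] M [-0.012 -0.     0.016] rho_z mm -120.5 Rz [ 1.e-04 -1.e+00 -1.e-03] st [ 0.0003 -0.1099]
```

View pics/w24.png

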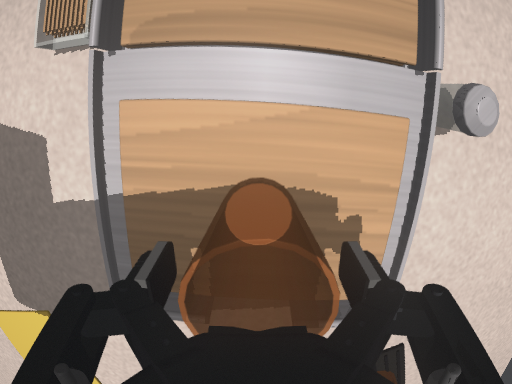

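View pics/s24.png

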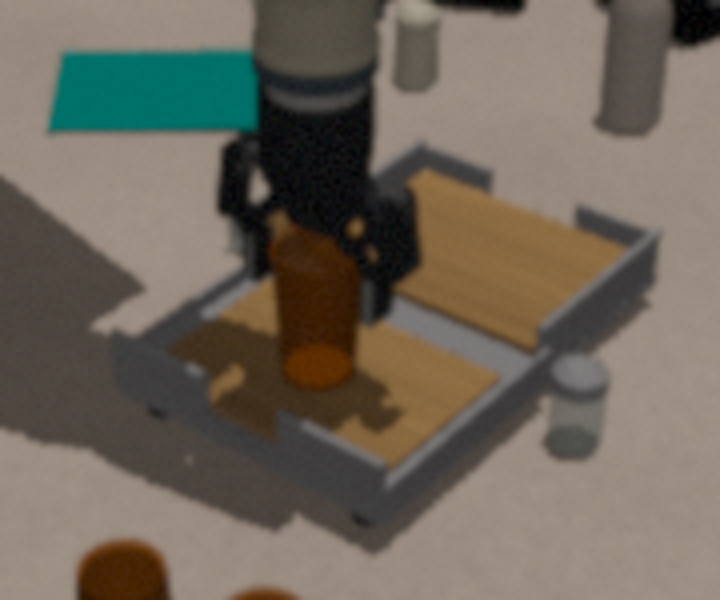

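The tumbler stands free and upright on the board with the jaws open on both sides. I raise straight up and away.

move_arm(deltas=[[[0,-3,0,0,0,0,100],[0,-10,0,0,0,0,100],[0,-20,0,0,0,0,100],[0,-30,0,0,0,0,100],[0,-30,0,0,0,0,100],[0,-25,0,0,0,0,100],[0,-15,0,0,0,0,100],[0,-7,0,0,0,0,100]]])

```text
t: 33.15
eef_pos: [0.5678, -0.1147, 0.2293]
ee_rot: [[-0.154, 0.003, 0.988], [-0.988, -0.001, -0.154], [0.0, -1.0, 0.003]]
force: [0.4, -0.1, -0.3]
opening: 0.0851
```

move_arm(deltas=[[[-10,0,-10,0,0,0,100],[-20,0,-25,0,0,0,100],[-25,0,-35,0,0,0,100],[-25,0,-35,0,0,0,100],[-20,0,-25,0,0,0,100],[-10,0,-15,0,0,0,100],[-5,0,-5,0,0,0,100],[0,0,0,0,0,0,100]]])

```text
t: 33.95
eef_pos: [0.4364, 0.0227, 0.2267]
ee_rot: [[-0.153, -0.001, 0.988], [-0.988, -0.0, -0.153], [0.0, -1.0, -0.001]]
force: [0.6, -0.3, 0.6]
opening: 0.0852
```

```bash
python3 - <<'E'
from h import *
st(); t=cap("top"); s=cap("scene"); crop(t,190,100,400,240,3.7,"t25.png"); crop(s,190,120,370,270,4,"s25.png"); cv2.imwrite("pics/s25f.png",s["frame"][:,:,::-1])
hsv=cv2.cvtColor(t["frame"],cv2.COLOR_RGB2HSV); m=cv2.inRange(hsv,(8,100,70),(20,255,255)); m[:, :235]=0; m[:100]=0; m[215:]=0; m[:,330:]=0
for q in ("tumbler expected foot",):
    print(proj(t,[.5667,-.1145,.0405]),proj(t,[.5667,-.1145,.1405]),proj(s,[.5667,-.1145,.0405]),proj(s,[.5667,-.1145,.1405]))
np.savez("t25.npz",**{k:t[k] for k in("mtx","R","t","frame")})
E
```

```text
t 33.95 pos [0.4364 0.0227 0.2267] F [ 0.56 -0.3   0.59] op 0.0852
[282.95056388 165.17578274] [284.88696954 160.17010096] [268.90856196 212.37167267] [268.77351766 181.84890747]
```

View pics/t25.png

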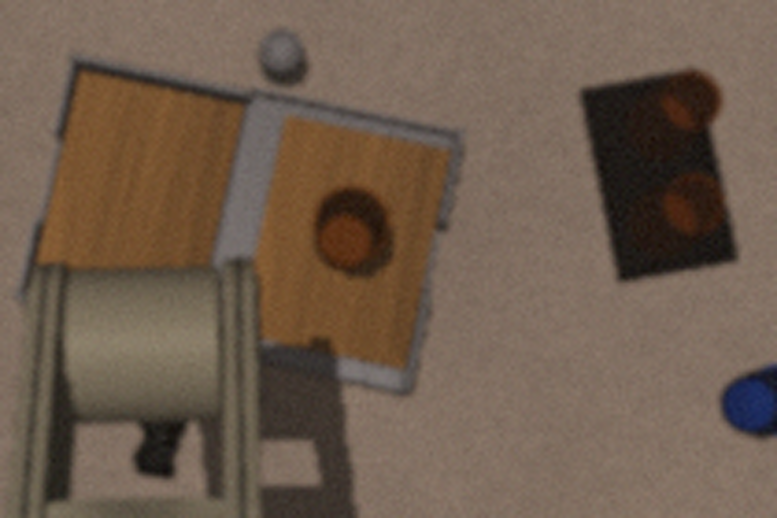

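View pics/s25.png

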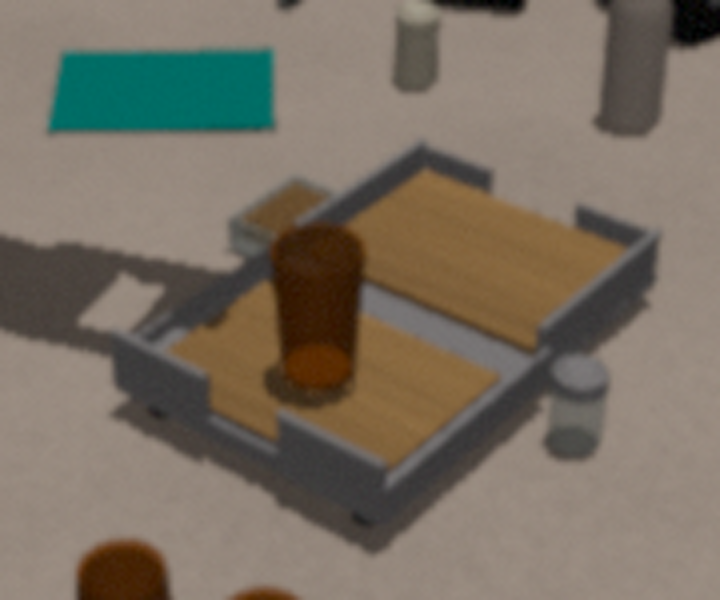

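View pics/s25f.png

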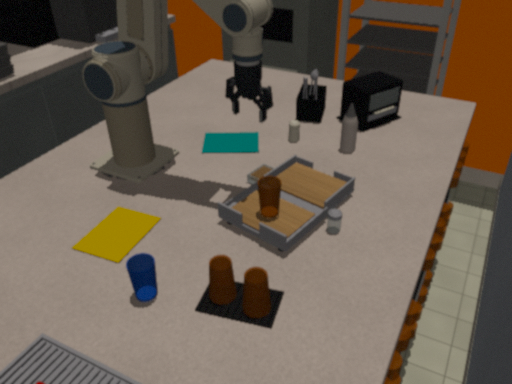

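```bash
python3 - <<'E'
from h import *
s=cap("scene"); st(); t=cap("top")
f=lambda p:(190+(p[0]+.5)/3.7-.5,100+(p[1]+.5)/3.7-.5)
g=lambda p:(190+(p[0]+.5)/4-.5,120+(p[1]+.5)/4-.5)
for n,p in [("tail far",(286,117)),("front far",(451,150)),("front near",(408,369))]: print("top",n,w2s(onz(t,f(p),.0405)).round(4))
print("top b2 front far (z.042)",w2s(onz(t,f((245,100)),.042)).round(4))
for n,p,z in [("board tail far",(500,377),.0405),("b2 front far",(535,348),.042),("foot centre",(317,367),.043)]: print("scene",n,w2s(onz(s,g(p),z)).round(4))
print("top foot",w2s(onz(t,f((347,240)),.043)).round(4), "stop far inner top edge")
E
```

```text
t 34.1 pos [0.4375 0.0218 0.2268] F [ 0.48 -0.67  0.13] op 0.085
top tail far [ 0.0989 -0.0358]
top front far [ 0.1002 -0.1842]
top front near [-0.0973 -0.1861]
top b2 front far (z.042) [0.106  0.0028]
scene board tail far [ 0.1022 -0.0381]
scene b2 front far [0.1036 0.0029]
scene foot centre [-0.0006 -0.109 ]
top foot [ 0.0023 -0.1109] stop far inner top edge
```

```bash
python3 - <<'E'
from h import *
print(env.finish_job()); st()
E
```

```text
the job is handed in; nothing more can be done
None
the job is handed in; nothing more can be done
```

The place is laid: the top board is against the end stop, the amber tumbler stands on it, and I handed the job in at about 34 s of the 72 s allowed. No verdict was reported.

- **Board:** I slid it off with two fingertips, and every force reading during the press and slide was at most about 7 N. It yawed by up to about 0.06 rad twice, once in the well and once on the shelf. I corrected both by shifting the load between the fingers and turning the tool. The last wrist measurement puts its centre at station y ≈ −0.1096 m, x ≈ 0.001 m, yaw ≈ −0.004 rad, and the push force rose as it met the stop. In the last top view its edges lie at y ≈ −0.036 and −0.185 m. The last scene view put its tail about 2 mm nearer the stop (−0.038 m).
- **Stack:** the second board's front edge is at y ≈ +0.003 m in the top and scene views, so it has not visibly moved. I could not measure the three boards below it directly.
- **Tumbler:** it stands upright on the board, with its foot at about station (0, −0.110) m in both views.
- **Other items:** those visible in the last views look undisturbed, though I did not measure them again. The gripper is open and clear of everything.

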